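# Clamp a stacked plaster ring mould in a four-jaw mould clamp

## Task

Stack every plaster mould ring on the post of the mould clamp, thickest at the bottom and thinnest on top, each fully down. Then clamp it evenly by turning the four knobs clockwise in crisscross order (a knob, the one diagonally opposite, then the other two) in two passes: first all four about half-way, then, again crisscross, all four up to the stop. Leave everything else on the table where it is.

Things in the scene. Friction and masses are not known exactly. Their poses are not given: they have to be found in the camera images.
- mould_clamp: Fixed four-jaw mould clamp: a plywood board 190 x 190 x 16 mm on the table, one corner towards the robot; origin at the centre of its underside, z up, x towards its far corner, y towards its left corner. A knob stands at each corner, 90 mm from the post axis: far at +x, near at -x, left at +y, right at -y; near is opposite far, left opposite right.
- post_foot (a point): Centre of the board's upper face, 16 mm above the table, axes as the clamp's: foot of an upright steel post, 24 mm in diameter, 66 mm tall, tip tapered. From each knob a jaw 18 mm wide and 23 mm high points at it; its face is 40 mm from the post axis when loose, 32.5 mm when tight. At 45 degrees to x and y, between the jaws, there is room for fingers.
- ring_thick: The thickest plaster mould ring: flat white-grey ring 34 mm thick, 64 mm outer diameter, with a 28 mm through hole (goes over the 24 mm post), about 109 g. Origin at the centre of its underside, z along its axis. May be absent (None from the start); two or three rings are present.
- ring_medium: The middle plaster mould ring: flat white-grey ring 26 mm thick, 64 mm outer diameter, with a 28 mm through hole (goes over the 24 mm post), about 83 g. Origin at the centre of its underside, z along its axis. May be absent (None from the start); two or three rings are present.
- ring_thin: The thinnest plaster mould ring: flat white-grey ring 20 mm thick, 64 mm outer diameter, with a 28 mm through hole (goes over the 24 mm post), about 64 g. Origin at the centre of its underside, z along its axis. May be absent (None from the start); two or three rings are present.
- knob_near (a joint): Turn of the near clamp knob in rad: grows as it is turned clockwise seen from above (tightened). 0 to 0.25 at the start (loose), half-way 1.2, stop (tight) at 2.4. Light, even friction of about 0.06 N m; it stays where it is left.
- knob_near_grip (a point): Grip point of the near knob, on its upright axis, 60 mm above the table. Its handle is a black bar 60 mm long (this point's x axis, turns with the knob), 14 mm thick (y), from 40 to 70 mm above the table, on a 42 mm disc. A white dot marks the +x end. At 0 the bar is square to the line to the post, the dot on the anticlockwise side as seen from above the post.
- knob_left (a joint): Turn of the left clamp knob in rad: grows as it is turned clockwise seen from above (tightened). 0 to 0.25 at the start (loose), half-way 1.2, stop (tight) at 2.4. Light, even friction of about 0.06 N m; it stays where it is left.
- knob_left_grip (a point): Grip point of the left knob, on its upright axis, 60 mm above the table. Its handle is a black bar 60 mm long (this point's x axis, turns with the knob), 14 mm thick (y), from 40 to 70 mm above the table, on a 42 mm disc. A white dot marks the +x end. At 0 the bar is square to the line to the post, the dot on the anticlockwise side as seen from above the post.
- knob_far (a joint): Turn of the far clamp knob in rad: grows as it is turned clockwise seen from above (tightened). 0 to 0.25 at the start (loose), half-way 1.2, stop (tight) at 2.4. Light, even friction of about 0.06 N m; it stays where it is left.
- knob_far_grip (a point): Grip point of the far knob, on its upright axis, 60 mm above the table. Its handle is a black bar 60 mm long (this point's x axis, turns with the knob), 14 mm thick (y), from 40 to 70 mm above the table, on a 42 mm disc. A white dot marks the +x end. At 0 the bar is square to the line to the post, the dot on the anticlockwise side as seen from above the post.
- knob_right (a joint): Turn of the right clamp knob in rad: grows as it is turned clockwise seen from above (tightened). 0 to 0.25 at the start (loose), half-way 1.2, stop (tight) at 2.4. Light, even friction of about 0.06 N m; it stays where it is left.
- knob_right_grip (a point): Grip point of the right knob, on its upright axis, 60 mm above the table. Its handle is a black bar 60 mm long (this point's x axis, turns with the knob), 14 mm thick (y), from 40 to 70 mm above the table, on a 42 mm disc. A white dot marks the +x end. At 0 the bar is square to the line to the post, the dot on the anticlockwise side as seen from above the post.
- glaze_jar_1: Bystander, to be left where it is: glaze jar with black lid, 65 mm wide, 86 mm tall, on the left. Origin at the centre of its underside.
- glaze_jar_2: Bystander, to be left where it is: glaze jar with white lid, 64 mm wide, 86 mm tall. Origin at the centre of its underside.
- glaze_jar_3: Bystander, to be left where it is: glaze jar with black lid, 65 mm wide, 86 mm tall, near the middle, nearer the robot than the rings. Origin at the centre of its underside.
- tool_drawers: Fixed wooden drawer chest at the back of the table: 242 x 312 mm, 205 mm tall, standing askew nearest corner about 0.51 m ahead of the robot and 0.11 m to the left, between the clamp (right) and the rings (left). Not used; keep the arm clear of it.

How it is judged:
By the outcome, as a careful person would: the job done as asked, in the order asked, and still so for the second after the job is handed in, with the robot touching nothing.
Of ring_thick, ring_medium, ring_thin only 2 to 3 are there at a start; the rules pass over those that are not, and their reading is None.
At some moment in a run one of ring_thick, ring_medium, ring_thin may be knocked a few centimetres aside while the robot is not near it.
Once in a run the grip may slacken for a moment while it holds something.
It also fails if it takes over 210 s, if anything falls off the work surface, if the arm or the gripper's body presses on something with over 40 N, if the wrist force passes 120 N, or if a joint passes its speed limit or range.

## Robot

A 6-joint arm with a two-finger parallel gripper is mounted at the origin on the work surface; the furniture and walls round the work are solid. World frame = base frame: x ahead of the robot, y to its left, z up, the work surface at z = 0. Lengths are in m, angles in degrees, forces in N, time in s.
With the tool pointing down it reaches from about 0.35 to 0.875 m from the base axis. Payload 4.2 kg.
Tool frame: the origin (TCP) lies between the finger pads; the fingertips stand 14 mm ahead of it and the grasp point (between the pads) lies 5 mm behind it (r.tcp_to_tips is the distance from the TCP to the fingertips, in m); y points along the fingers, x is the direction in which the jaws open and shut, and the axes are right-handed (so a half turn about y gives the same grasp; the last joint's range is limited). The gripper opens to 87 mm and grips with 3 to 60 N. Pads are 19 mm wide; open, the fingers measure 117 mm over their backs; the gripper's body (75 mm by 190 mm) begins 51 mm behind the grasp point.
Start: joints at [87.926, 22.042, 0.453, 0, -68.411, -14.817], TCP at [0.182, 0.598, 0.237] pointing down, gripper open.
Joint ranges: [-179.83, 179.83], [-69.29, 118.12], [-61.27, 80.66], [-181.25, 117.63], [-171.15, -9.14], [-177.46, 177.46]. Speed limits (degrees/s): [159.86, 159.86, 180, 180, 180, 180].

## Interface

Orientations are given as a 3x3 rotation matrix whose columns are the frame's x, y, z axes.
In Python, from station import sense, optics, ticket, r gives the robot as it stands.
- The arm moves only by the tool carry_out, never from a script. Its argument "steps" is a list that holds one entry, the list of rows, each a list of 6 numbers: the shift along the world's x, y, z in cm, then the turn, a rotation vector about the world's x, y, z in rad. A call has 1 to 20 rows; each row is the pose to reach, as a shift and turn from the pose commanded when the call began; what a row does not reach only later rows make up. A row lasts 1/8 s, in which the tool goes at most 62.5 mm and 10.7 degrees, less where a joint would pass 70% of its speed; a pose out of reach is approached as far as the arm can. A call with a gripper value outside its range is refused whole. "fingers" is the closure in counts, from 0 (fully open) to 255 (shut), set as the call begins (left out, the last holds). The fingers move at their own pace and stop on an object; the grip force is fixed at half the most. Time passes only in rows, so rows that repeat a pose let the fingers close. It gives the time, the measured TCP pose, the force and the opening at its end, in the units of the state.
- sense(): the state, without advancing time (a new reading comes with each control period).
- optics.capture(name): name is "scene" or "top" or "wrist"; returns a dict with "image" (400x640x3 uint8, red, green, blue), "fov_y" (degrees; the focal length in pixels is half the picture's height over the tangent of half this angle, whatever the lens; pixels are square), "cx", "cy" (the principal point, pixels), "rvec" (rotation vector, rad) and "tvec" (3), from world to camera coordinates, as OpenCV has them. Camera axes: x right, y down, z forward; pixel columns grow to the right and rows downward; lengths in m; the calibration is good to about 2 mm. A picture is of the moment at which its call begins. There is no depth.
- ticket.finish_job(): hands the job in, once; it reports no verdict.
The state is a dict: "time_s": time; "joints": joint angles; "joint_velocities": joint speeds; "effort": joint torques, N m; "tcp_pos": TCP position; "ee_rot": TCP orientation; "wrist_force": force on the tool from outside, world axes, zero at the start; "moment": the same for the moment, N m; "gripper_width": opening from 0.0 (shut) to 1.0 (fully open).
Only numpy, scipy, OpenCV 4.12 (cv2) and the standard library are available. Lean on these libraries where they do the work, as an engineer would, in place of code of your own. Each camera call takes 0.05 s, during which the arm holds its last target.

## Working session

There is one attempt and no reset: what is moved stays moved. The work goes in short steps, Python scripts to look and compute and a tool call to move; the robot and the scene stay as the last step left them, time stands still between calls to the robot, and variables do not carry over. Pictures are saved under pics/ and viewed, and the job is handed in when it is done.

Besides the shell and the picture viewer there is one more tool, called by a JSON object that holds its "fn" and its "kwargs". carry_out: Moves the arm, as the interface text tells. Its arguments: {"type":"object","properties":{"steps":{"type":"array","items":{"type":"array","items":{"type":"array","items":{"type":"number"}}}},"fingers":{"type":"number"}},"required":["steps"]}

```bash
ls; mkdir -p pics; cat > h.py <<'E'
import numpy as np, cv2
from station import sense, optics, ticket, r
def cap(n,fn=None):
    d=optics.capture(n)
    d['R']=cv2.Rodrigues(np.array(d['rvec'],float))[0]; d['t']=np.array(d['tvec'],float).ravel()
    d['f']=200/np.tan(np.radians(d['fov_y']/2))
    if fn: cv2.imwrite('pics/'+fn+'.png',d['image'][:,:,::-1])
    return d
def ray(d,u,v,z):
    w=d['R'].T@np.array([(u-d['cx'])/d['f'],(v-d['cy'])/d['f'],1.]); c=-d['R'].T@d['t']
    return c+w*(z-c[2])/w[2]
def proj(d,p):
    q=d['R']@np.array(p)+d['t']; return q[:2]/q[2]*d['f']+[d['cx'],d['cy']]
E
python3 - <<'E'
from h import *
for n in ['scene','top','wrist']:
    d=cap(n,n+'0'); print(n,d['f'],-d['R'].T@d['t'],d['R'][2])
s=sense(); print(s)
E
```

```text
pics
scene 430.8331750402267 [-0.24141301 -0.55187024  0.84723992] [ 0.61312596  0.50010321 -0.61153359]
top 469.3841654184061 [0.43961427 0.09697633 1.207376  ] [ 0.05600327 -0.02038748 -0.99822241]
wrist 313.11273800995707 [0.25972847 0.57493394 0.38384944] [-0.28086849  0.08307079 -0.95614441]
{'time_s': 0.15, 'joints': array([ 8.79253342e+01,  2.20800064e+01,  3.99014044e-01, -1.84374884e-02,
       -6.84089065e+01, -1.48171119e+01]), 'joint_velocities': array([ 0.03782183, -0.05005496,  0.27640625,  0.04478479, -0.04525354,
       -0.05796975]), 'effort': array([-2.61445666e-04, -3.91051340e+01,  1.87587869e+01,  4.22234148e+00,
        1.24093116e-02, -1.37208890e-04]), 'tcp_pos': array([0.18146749, 0.5976507 , 0.23573158]), 'ee_rot': array([[-2.90678125e-01, -3.55820665e-04,  9.56820830e-01],
       [-9.56819570e-01, -1.55715047e-03, -2.90678321e-01],
       [ 1.59334336e-03, -9.99998724e-01,  1.12173403e-04]]), 'wrist_force': array([-0.16545563, -0.32361727,  0.54596884]), 'moment': array([-0.05672503,  0.03824448, -0.01373014]), 'gripper_width': 0.9985285643572038}
```

View pics/top0.png

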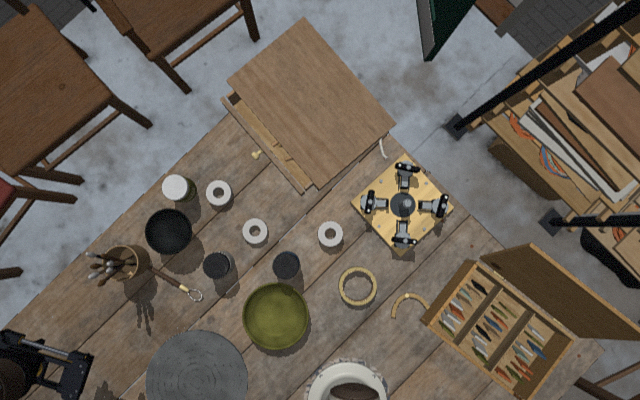

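View pics/scene0.png

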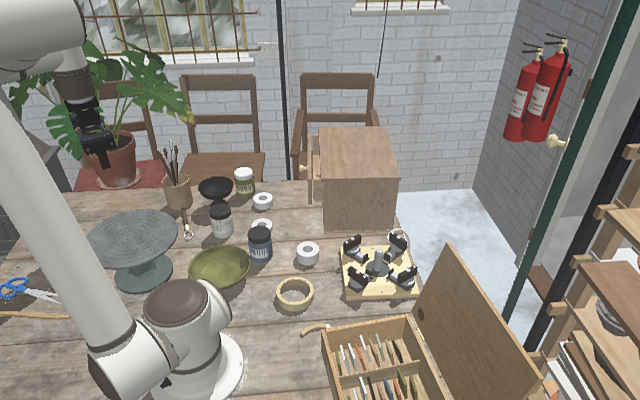

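View pics/wrist0.png

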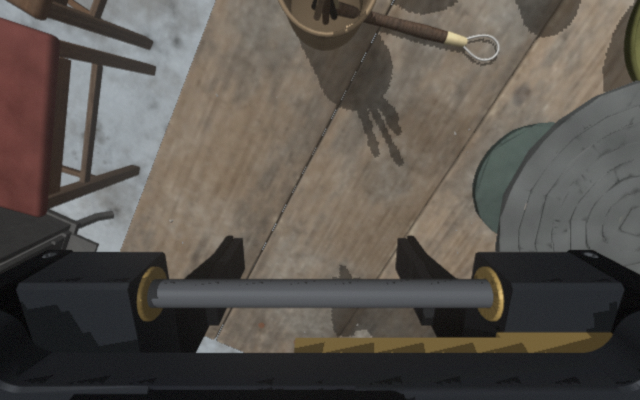

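```bash
python3 - <<'E'
from h import *
d=cap('top'); 
for u,v in [(218,193),(255,231),(330,234),(402,205),(176,187),(217,265),(286,265)]: print((u,v),ray(d,u,v,0.03).round(3))
im=d['image'][:,:,::-1]
a=cv2.resize(im[145:265,330:470],None,fx=5,fy=5,interpolation=cv2.INTER_CUBIC); cv2.imwrite('pics/tclamp.png',a)
a=cv2.resize(im[160:290,150:360],None,fx=3.8,fy=3.8,interpolation=cv2.INTER_CUBIC); cv2.imwrite('pics/trings.png',a)
s=cap('scene')['image'][:,:,::-1]
a=cv2.resize(s[160:320,190:350],None,fx=3.7,fy=3.7,interpolation=cv2.INTER_CUBIC); cv2.imwrite('pics/srings.png',a)
E
```

```text
(218, 193) [0.518 0.327 0.03 ]
(255, 231) [0.424 0.233 0.03 ]
(330, 234) [0.418 0.046 0.03 ]
(402, 205) [ 0.493 -0.135  0.03 ]
(176, 187) [0.532 0.432 0.03 ]
(217, 265) [0.339 0.326 0.03 ]
(286, 265) [0.34  0.155 0.03 ]
```

View pics/tclamp.png

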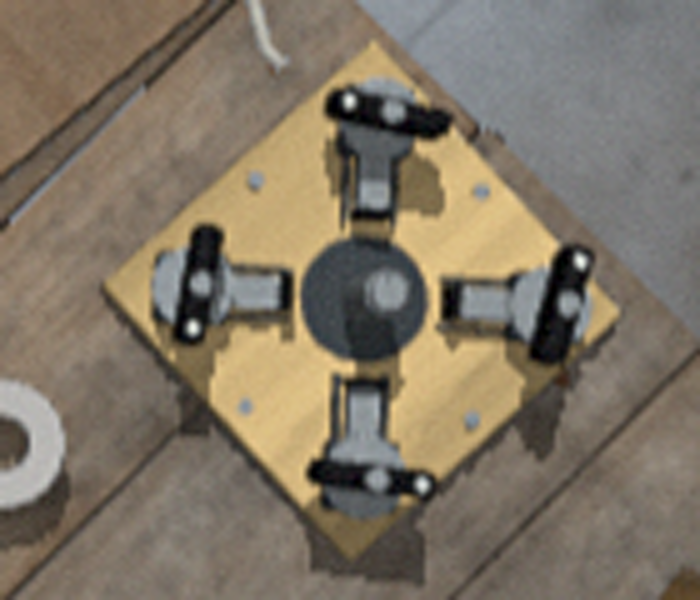

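View pics/trings.png

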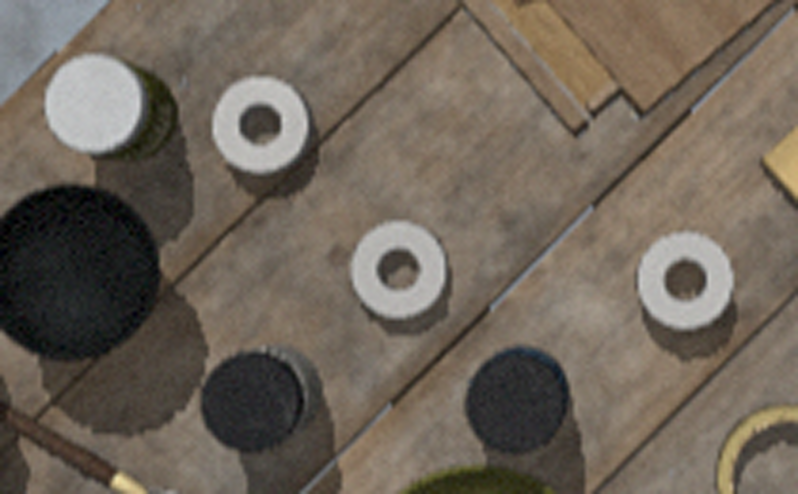

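View pics/srings.png

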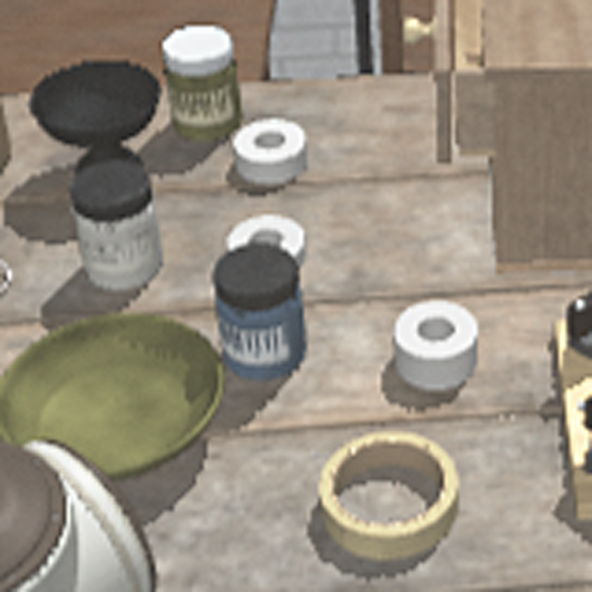

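```bash
cat >> h.py <<'E'
def top_rings(d,verbose=True):
    """white ring tops in the top image: list of outer-ellipse centre, hole centre"""
    im=cv2.resize(d['image'],None,fx=4,fy=4,interpolation=cv2.INTER_CUBIC)
    hsv=cv2.cvtColor(im,cv2.COLOR_RGB2HSV)
    m=((hsv[:,:,1]<40)&(hsv[:,:,2]>165)).astype(np.uint8)
    m=cv2.morphologyEx(m,cv2.MORPH_OPEN,np.ones((5,5),np.uint8))
    cs,hi=cv2.findContours(m,cv2.RETR_CCOMP,cv2.CHAIN_APPROX_NONE)
    out=[]
    for i,c in enumerate(cs):
        if hi[0][i][3]!=-1 or not(1200<cv2.contourArea(c)<30000): continue
        ch=hi[0][i][2]; best=None
        while ch!=-1:
            if best is None or cv2.contourArea(cs[ch])>cv2.contourArea(best): best=cs[ch]
            ch=hi[0][ch][0]
        if best is None or cv2.contourArea(best)<150: continue
        f=lambda e:((np.array(e[0])+.5)/4-.5, np.array(e[1])/4)
        out.append((f(cv2.fitEllipse(c)),f(cv2.fitEllipse(best))))
    return out
def cam(d): return -d['R'].T@d['t']
def tri(d1,p1,d2,p2):
    A=[];b=[]
    for d,p in((d1,p1),(d2,p2)):
        w=ray(d,*p,0)-cam(d); w/=np.linalg.norm(w); M=np.eye(3)-np.outer(w,w); A.append(M); b.append(M@cam(d))
    A=np.vstack(A);b=np.hstack(b); x=np.linalg.lstsq(A,b,rcond=None)[0]; return x,np.linalg.norm(A@x-b)
E
python3 - <<'E'
from h import *
d=cap('top'); s=cap('scene')
T=top_rings(d); S=top_rings(s)
for o,h in T: print('T',o[0].round(1),o[1].round(1),h[0].round(1),h[1].round(1))
for o,h in S: print('S',o[0].round(1),o[1].round(1),h[0].round(1),h[1].round(1), s['image'].shape)
for o,h in T:
  for o2,h2 in S:
    x,e=tri(d,h[0],s,h2[0]); 
    if e<.01: print('hole',x.round(4),round(e,4))
E
```

```text
T [329.9 233.1] [24.3 24.3] [329.9 233.2] [12.2 12.6]
T [254.4 230.4] [23.8 23.9] [254.4 230.3] [12.3 12.6]
T [217.9 192.2] [23.9 24.3] [218.  192.1] [12.1 12.2]
S [286.2 255.1] [21.6 64.3] [307.4 248.6] [ 5.7 10.2] (400, 640, 3)
S [291.4 223.2] [27.5 81.6] [291.  223.9] [14.2 24.1] (400, 640, 3)
S [270.  198.9] [12.4 39.1] [262.4 197.5] [3.9 8.5] (400, 640, 3)
S [211.2 127.8] [ 7.6 39.4] [217.6 127.5] [3.4 9.1] (400, 640, 3)
S [342.7 101.8] [ 8.9 32.5] [346.2 102.4] [3.3 4.3] (400, 640, 3)
S [313.8  66.2] [11.3 29. ] [307.5  67.3] [3.  6.1] (400, 640, 3)
S [476.9  53.9] [ 9.6 38.7] [469.1  54.7] [ 5.6 10.3] (400, 640, 3)
S [319.9  53.5] [10.8 23.1] [312.8  53.4] [3.4 6.6] (400, 640, 3)
S [482.9  29.3] [10.5 43.4] [475.1  30.4] [4.3 7.2] (400, 640, 3)
S [461.9  17.6] [11.5 28.4] [466.2  16.4] [3.8 5.1] (400, 640, 3)
S [311.6  13.7] [11.7 35.7] [312.   13.2] [2.3 7.5] (400, 640, 3)
S [493.4   4.5] [11.5 25.5] [495.6   4.9] [ 5.3 11.3] (400, 640, 3)
hole [0.4204 0.0464 0.0362] 0.0001
hole [0.4277 0.2226 0.1274] 0.0018
hole [0.5204 0.3277 0.0286] 0.0
```

```bash
python3 - <<'E'
from h import *
d=cap('top'); s=cap('scene')
P={k:((a+.0)/5+330,(b)/5+145) for k,(a,b) in dict(far=(394,111),near=(378,480),left=(200,285),right=(568,303)).items()}
W={k:ray(d,*p,0.072) for k,p in P.items()}
for k in W: print(k,W[k].round(4))
c=sum(W.values())/4; print('c',c, 'x',np.linalg.norm(W['far']-W['near']),np.linalg.norm(W['left']-W['right']))
v=W['far']-W['near']; u=W['left']-W['right']; print(np.degrees(np.arctan2(v[1],v[0])),np.degrees(np.arctan2(u[1],u[0]))-90)
print('post',ray(d,387/5+330,291/5+145,.082), 'disc',ray(d,365/5+330,298/5+145,.016))
dots=dict(far=(350,102),near=(424,486),left=(192,328),right=(581,261))
for k,(a,b) in dots.items():
    q=ray(d,a/5+330,b/5+145,.07)-W[k]; print(k,'dot',np.degrees(np.arctan2(q[1],q[0])),np.linalg.norm(q))
print('corners',[ray(d,a/5+330,b/5+145,.016).round(4) for a,b in((373,45),(620,312),(355,555),(108,288))])
im=s['image'][:,:,::-1]
cv2.imwrite('pics/sclamp.png',cv2.resize(im[220:310,325:435],None,fx=6,fy=6,interpolation=cv2.INTER_CUBIC))
E
```

```text
far [ 0.5832 -0.1436  0.072 ]
near [ 0.4035 -0.1355  0.072 ]
left [ 0.4972 -0.0488  0.072 ]
right [ 0.4902 -0.2285  0.072 ]
c [ 0.49351704 -0.1391024   0.072     ] x 0.17986718630011153 0.1797925087073087
-2.5851670960317037 -2.2345605871857117
post [ 0.49466408 -0.13792127  0.082     ] disc [ 0.49420776 -0.14042303  0.016     ]
far dot 78.17855217251508 0.02173387814989022
near dot -96.95623732392532 0.023063412203842695
left dot 170.25549153112496 0.021254636744803265
right dot -18.90558107230395 0.021950054756446288
corners [array([ 0.6242, -0.1447,  0.016 ]), array([ 0.4883, -0.2713,  0.016 ]), array([ 0.3638, -0.1352,  0.016 ]), array([ 0.498 , -0.0091,  0.016 ])]
```

View pics/sclamp.png

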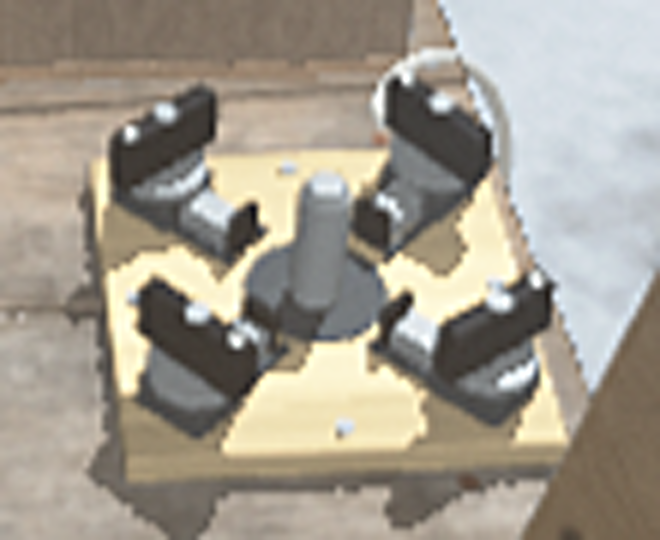

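```bash
python3 - <<'E'
from h import *
d=cap('top')
for n,u,v,z in [('jar2',175,187,.086),('jar1',217,265,.086),('jar3',286,265,.086),('bowl',168,230,.06),('chestTopL',228,80,.205),('front',305,190,.205),('R',395,128,.205),('back',303,18,.205),('drawerknob',257,155,.15),('drawerbot',307,192,.03),('drL',222,98,.1)]: print(n,ray(d,u,v,z).round(3))
E
```

```text
jar2 [0.528 0.419 0.086]
jar1 [0.344 0.315 0.086]
jar3 [0.345 0.152 0.086]
bowl [0.425 0.44  0.06 ]
chestTopL [0.751 0.277 0.205]
front [0.515 0.108 0.205]
R [ 0.651 -0.086  0.205]
back [0.891 0.116 0.205]
drawerknob [0.597 0.218 0.15 ]
drawerbot [0.523 0.105 0.03 ]
drL [0.74  0.309 0.1  ]
```

{"fn": "carry_out", "kwargs": {"steps": [[[1.6,-3.7,0,0,0,-0.035],[3.2,-7.4,0,0,0,-0.07],[4.8,-11.1,0,0,0,-0.106],[6.4,-14.8,0,0,0,-0.141],[8,-18.4,0,0,0,-0.177],[9.5,-22.1,0,0,0,-0.212],[11.1,-25.8,0,0,0,-0.248],[12.7,-29.4,0,0,0,-0.283],[14.3,-33.1,0,0,0,-0.319],[15.9,-36.8,0,0,0,-0.354],[17.5,-40.5,0,0,0,-0.39],[19,-44.2,-1,0,0,-0.425],[20.6,-47.8,-3,0,0,-0.461],[22.2,-51.5,-5,0,0,-0.496],[23.8,-55.2,-7,0,0,-0.532],[23.8,-55.2,-7,0,0,-0.532],[23.8,-55.2,-7,0,0,-0.532]]], "fingers": 0}}

```text
time_s: 2.62
tcp_pos: [0.4199, 0.0462, 0.167]
ee_rot: [[-0.736, 0.001, 0.677], [-0.677, 0.0, -0.736], [-0.001, -1.0, 0.0]]
wrist_force: [0.7, 0.1, -0.4]
gripper_width: 1.0
```

```bash
python3 - <<'E'
from h import *
d=cap('wrist','w1'); s=sense(); print(s['tcp_pos'],s['joints'].round(1),np.degrees(np.arctan2(s['ee_rot'][1,0],s['ee_rot'][0,0])),s['ee_rot'][:,1])
print(proj(d,(.4204,.0464,.034)))
t=cap('top')
for o,h in top_rings(t): print(o[0],h[0])
E
```

```text
[0.41992827 0.04664085 0.16721301] [ 28.6   6.2 -32.4   0.  -51.4  14.1] -137.32242403480492 [ 1.51415781e-03  6.59838473e-04 -9.99998636e-01]
[320.42850116 195.71770478]
[254.36979675 230.36260986] [254.36105347 230.34777832]
[217.92823792 192.15455627] [217.96060181 192.15042114]
```

View pics/w1.png

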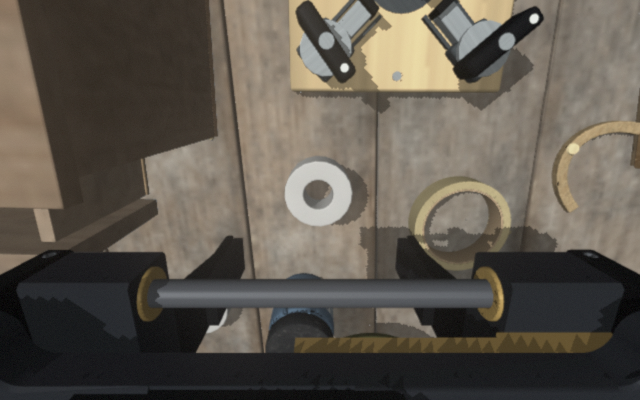

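{"fn": "carry_out", "kwargs": {"steps": [[[0,0,-4,0,0,0],[0,0,-8,0,0,0],[0,0,-11,0,0,0],[0,0,-13,0,0,0],[0,0,-14.5,0,0,0],[0,0,-14.5,0,0,0]]]}}

```text
time_s: 3.48
tcp_pos: [0.4193, 0.0468, 0.0213]
ee_rot: [[-0.734, -0.001, 0.679], [-0.679, -0.001, -0.734], [0.001, -1.0, -0.0]]
wrist_force: [0.2, -0.3, 1.2]
gripper_width: 1.003
```

{"fn": "carry_out", "kwargs": {"steps": [[[0,0,0,0,0,0],[0,0,0,0,0,0],[0,0,0,0,0,0],[0,0,0,0,0,0],[0,0,0,0,0,0],[0,0,0,0,0,0],[0,0,0,0,0,0],[0,0,0,0,0,0]]], "fingers": 255}}

```text
time_s: 4.47
tcp_pos: [0.4201, 0.0463, 0.0222]
ee_rot: [[-0.736, 0.001, 0.677], [-0.677, 0.001, -0.736], [-0.002, -1.0, 0.0]]
wrist_force: [-1.3, 1.3, 5.4]
gripper_width: 0.721
```

{"fn": "carry_out", "kwargs": {"steps": [[[0,0,3,0,0,0],[0,0,7,0,0,0],[0,0,11,0,0,0],[0,0,14.5,0,0,0],[0,0,14.5,0,0,0]]]}}

```text
time_s: 5.1
tcp_pos: [0.4208, 0.0465, 0.1687]
ee_rot: [[-0.736, 0.005, 0.677], [-0.677, 0.003, -0.736], [-0.006, -1.0, 0.002]]
wrist_force: [-1.3, -0.3, -1.8]
gripper_width: 0.722
```

```bash
python3 - <<'E'
from h import *
s=sense(); print(s['tcp_pos'],s['gripper_width'],s['wrist_force'])
d=cap('wrist','w2');cap('scene','s2');cap('top','t2')
E
```

```text
[0.42077234 0.04653603 0.16874347] 0.7217068178707012 [-1.257281   -0.25911906 -1.76991795]
```

View pics/w2.png

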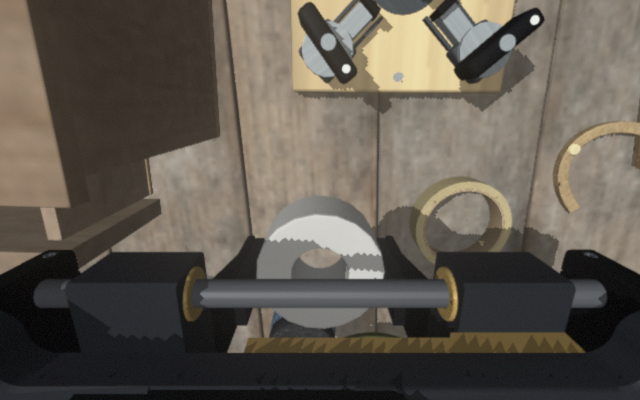

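View pics/s2.png

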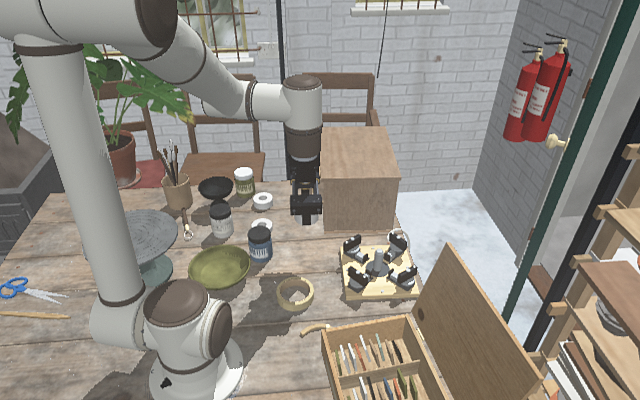

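{"fn": "carry_out", "kwargs": {"steps": [[[-0.2,-3,1,0,0,0],[-0.4,-6,2,0,0,0],[-0.6,-9.7,4,0,0,0],[-0.6,-9.7,4,0,0,0],[-0.6,-9.7,4,0,0,0],[-0.6,-9.7,4,0,0,0]]]}}

```text
time_s: 6.0
tcp_pos: [0.413, -0.0505, 0.2054]
ee_rot: [[-0.735, -0.003, 0.678], [-0.678, -0.0, -0.735], [0.002, -1.0, -0.001]]
wrist_force: [1.2, 0.1, -0.7]
gripper_width: 0.725
```

```bash
python3 - <<'E'
from h import *
s=sense(); print(s['tcp_pos'],s['gripper_width'],s['wrist_force'])
d=cap('wrist','w3')
for n,p in dict(post=(.494,-.139,.082),far=(.5832,-.1436,.072),near=(.4035,-.1355,.072),left=(.4972,-.0488,.072),right=(.4902,-.2285,.072)).items(): print(n,proj(d,p).round(1))
cv2.imwrite('pics/w3b.png',cv2.resize(d['image'][:260,180:480,::-1],None,fx=2.3,fy=2.3,interpolation=cv2.INTER_CUBIC))
t=cap('top')
for o,h in top_rings(t): print(o[0],h[0])
E
```

```text
[ 0.41302303 -0.05048791  0.20542001] 0.7248166030928421 [ 1.21947116  0.09859279 -0.7148953 ]
post [321.5  53.6]
far [239.7 -36.2]
near [393.8 134.6]
left [249.3 134.7]
right [404.7 -34.8]
[254.37849426 230.3618927 ] [254.36250305 230.34443665]
[217.91741943 192.15525818] [217.97477722 192.13627625]
```

View pics/w3b.png

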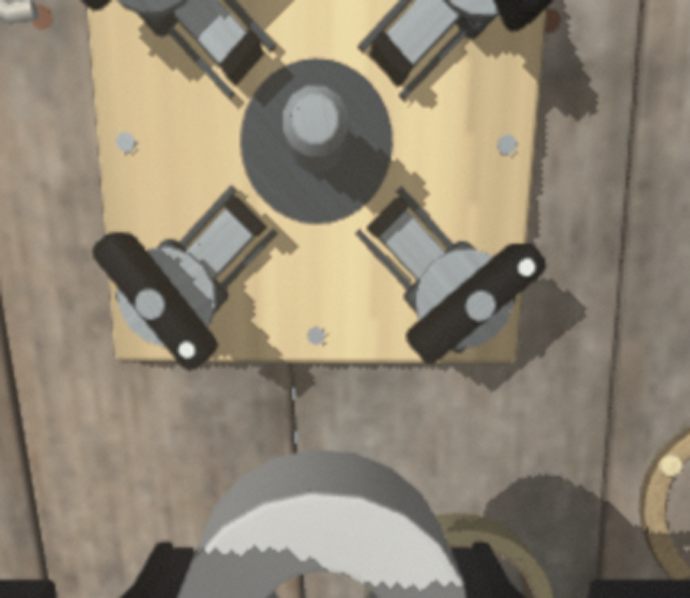

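```bash
python3 - <<'E'
from h import *
s=sense(); d=cap('wrist'); Rt=s['ee_rot'];p=s['tcp_pos']
# camera in tool frame
ct=Rt.T@(cam(d)-p); Rct=d['R']@Rt; print('cam in tool',ct,'\n',Rct, d['cx'],d['cy'])
for k in (.0,.005,-.014,-.012): print(k,proj(d,p-Rt[:,1]*k))
print('ring top c',proj(d,p-Rt[:,1]*.012), [proj(d,p-Rt[:,1]*.012+a*Rt[:,0]) for a in(-.032,.032)])
m=2.3
for n,a,b,z in(('post',313,113,.082),('near',481,305,.072),('left',149,304,.072)):
    print(n,ray(d,(a+.5)/m-.5,(b+.5)/m-.5,z))
# w1
im=cv2.imread('pics/w1.png')[:,:,::-1]
R1=np.array([[-.736,.001,.677],[-.677,0,-.736],[-.001,-1,0]]); p1=np.array([.4199,.0464,.1671])
U,_,V=np.linalg.svd(R1); R1=U@V
e={**d,'image':im}; e['R']=Rct@R1.T; e['t']=-e['R']@(p1+R1@ct)
for o,h in top_rings(e): print(o,h); print(ray(e,*o[0],.034),ray(e,*h[0],.034))
E
```

```text
cam in tool [-0.00116785 -0.14826165  0.08097297] 
 [[ 9.99999297e-01 -2.53443639e-04  1.15845042e-03]
 [ 1.03337340e-03 -2.92961452e-01 -9.56123695e-01]
 [ 5.81704785e-04  9.56124220e-01 -2.92960984e-01]] 319.7666927304301 201.19072323680376
0.0 [321.72786061 265.49843359]
0.005 [321.7886725  270.26562463]
-0.014 [321.57488105 253.50599807]
-0.012 [321.59531826 255.10812008]
ring top c [321.88015188 277.43691309] [array([256.8125941 , 277.37889063]), array([386.93198221, 277.49492152])]
post [ 0.60446671 -0.04179921  0.082     ]
near [ 0.52515331 -0.02600176  0.072     ]
left [0.61872271 0.06000801 0.072     ]
```

```bash
python3 - <<'E'
from h import *
s=sense(); d=cap('wrist'); Rt=s['ee_rot'];p=s['tcp_pos']
ct=Rt.T@(cam(d)-p); Rct=d['R']@Rt
np.savez('wc.npz',ct=ct,Rct=Rct)
m=2.3
for n,a,b,z in(('post',313,113,.082),('near',481,305,.072),('left',149,304,.072)):
    print(n,ray(d,(a+.5)/m-.5+180,(b+.5)/m-.5,z))
im=cv2.imread('pics/w1.png')[:,:,::-1]
R1=np.array([[-.736,.001,.677],[-.677,0,-.736],[-.001,-1,0]]); p1=np.array([.4199,.0464,.1671])
U,_,V=np.linalg.svd(R1); R1=U@V
e={**d}; e['R']=Rct@R1.T; e['t']=-e['R']@(p1+R1@ct)
g=cv2.cvtColor(im,cv2.COLOR_RGB2GRAY)[150:240,270:370]
g=cv2.resize(g,None,fx=4,fy=4,interpolation=cv2.INTER_CUBIC)
for th in(150,165,180):
  cs,_=cv2.findContours((g>th).astype(np.uint8),cv2.RETR_EXTERNAL,cv2.CHAIN_APPROX_NONE)
  c=max(cs,key=cv2.contourArea); E=cv2.fitEllipse(cv2.convexHull(c)); q=(np.array(E[0])+.5)/4-.5+[270,150]
  print(q,np.array(E[1])/4,ray(e,*q,.034))
E
```

```text
post [ 0.50026063 -0.13843128  0.082     ]
near [ 0.40863101 -0.13388432  0.072     ]
left [ 0.5024809  -0.04761868  0.072     ]
[310.1000824  202.11509705] [69.39283752 91.96922302] [0.42328607 0.0578181  0.034     ]
[317.48807526 193.31476974] [64.88220978 66.93212128] [0.42398754 0.04677784 0.034     ]
[317.4916153 193.2240448] [63.92945862 66.37584686] [0.42404449 0.04671092 0.034     ]
```

```bash
python3 - <<'E'
from h import *
from scipy.optimize import least_squares
s=sense(); d=cap('wrist','w4'); Rt=s['ee_rot'];p=s['tcp_pos']
im=d['image'];g=cv2.cvtColor(im,cv2.COLOR_RGB2GRAY).astype(float)
# edge along columns: first strong rise to face
pts=[]
for u in range(268,384,4):
    col=cv2.GaussianBlur(g[190:255,u:u+1],(1,3),0)[:,0]; gr=np.diff(col); v=np.argmax(gr[5:])+5
    if gr[v]>20: pts.append((u,190+v+.5))
print(pts)
cv2.imwrite('pics/w4b.png',cv2.resize(im[180:300,240:400,::-1],None,fx=4.5,fy=4.5,interpolation=cv2.INTER_CUBIC))
W=np.array([ray(d,*q,p[2]+.012) for q in pts]); L=(W-p)@Rt  # tool coords x, y, z
for rr in(.032,):
  o=least_squares(lambda c:np.hypot(L[:,0]-c[0],L[:,2]-c[1])-rr,[0,0],loss='soft_l1',f_scale=.0005); print(o.x,np.abs(o.fun).round(4).max())
E
```

```text
[(272, np.float64(233.5)), (280, np.float64(226.5)), (284, np.float64(224.5)), (288, np.float64(221.5)), (292, np.float64(219.5)), (296, np.float64(218.5)), (300, np.float64(217.5)), (304, np.float64(216.5)), (308, np.float64(215.5)), (312, np.float64(214.5)), (316, np.float64(214.5)), (320, np.float64(214.5)), (324, np.float64(214.5)), (328, np.float64(215.5)), (332, np.float64(215.5)), (336, np.float64(215.5)), (340, np.float64(217.5)), (344, np.float64(218.5)), (348, np.float64(220.5)), (352, np.float64(222.5)), (356, np.float64(224.5)), (360, np.float64(227.5)), (364, np.float64(230.5)), (368, np.float64(234.5)), (372, np.float64(239.5)), (376, np.float64(245.5)), (380, np.float64(250.5))]
[-0.00130331  0.00074348] 0.0005
```

View pics/w4b.png

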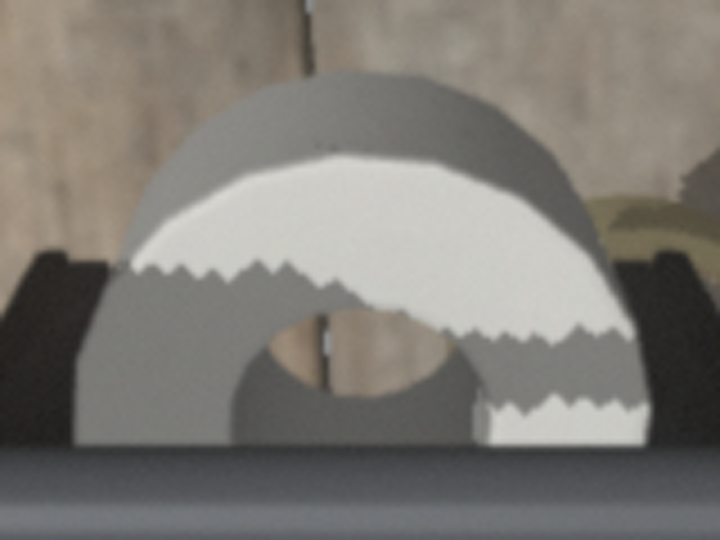

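{"fn": "carry_out", "kwargs": {"steps": [[[2,-2,0,0,0,0],[4,-4,0,0,0,0],[6,-6.5,-2,0,0,0],[8.2,-8.7,-4,0,0,0],[8.2,-8.7,-6.5,0,0,0],[8.2,-8.7,-8.2,0,0,0],[8.2,-8.7,-8.2,0,0,0],[8.2,-8.7,-8.2,0,0,0]]]}}

```text
time_s: 7.25
tcp_pos: [0.4963, -0.1379, 0.1253]
ee_rot: [[-0.735, 0.001, 0.678], [-0.678, -0.0, -0.735], [-0.001, -1.0, 0.001]]
wrist_force: [0.3, 0.8, -1.2]
gripper_width: 0.718
```

```bash
python3 - <<'E'
from h import *
s=sense(); print(s['tcp_pos'],s['gripper_width'],s['wrist_force'])
d=cap('wrist','w5');e=cap('scene')
cv2.imwrite('pics/w5b.png',cv2.resize(d['image'][:300,160:480,::-1],None,fx=2,fy=2,interpolation=cv2.INTER_CUBIC))
cv2.imwrite('pics/s5b.png',cv2.resize(e['image'][200:310,315:445,::-1],None,fx=5,fy=5,interpolation=cv2.INTER_CUBIC))
E
```

```text
[ 0.49625768 -0.13786442  0.12527564] 0.7176674502965811 [ 0.27112446  0.79482993 -1.16431084]
```

View pics/w5b.png

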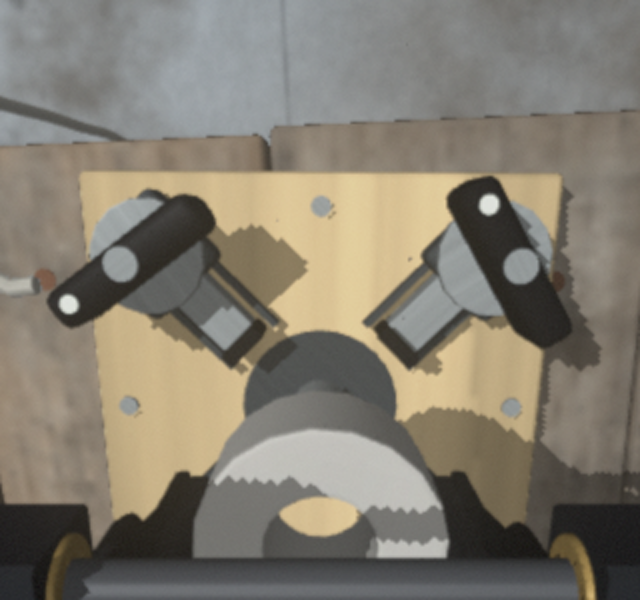

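View pics/s5b.png

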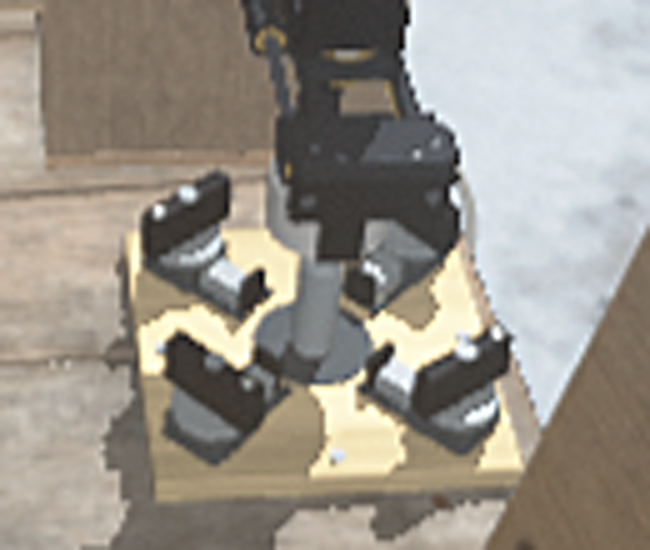

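```bash
python3 - <<'E'
from h import *
e=cap('scene'); s=sense(); p=s['tcp_pos'];Rt=s['ee_rot']
print('post tip scene', ray(e,325.5/6-.5+325,183.5/6-.5+220,.082))
for b in(.035,.047): print(b,proj(e,p+Rt[:,0]*b),proj(e,p+Rt[:,0]*b+Rt[:,1]*.014))
for sg in(-1,1): print('tip edges',sg,proj(e,p+Rt[:,0]*.047+Rt[:,1]*.014+sg*.0095*Rt[:,2]))
print('finger meas edges', (318.5)/5-.5+315,(363.5)/5-.5+315)
print('post z.08 for cand',[proj(e,(*q,.082)) for q in((.496,-.138),(.4945,-.138),(.4976,-.1385))])
E
```

```text
post tip scene [ 0.49728932 -0.13583659  0.082     ]
0.035 [382.81734139 247.25175367] [382.34855073 251.39401111]
0.047 [383.6314993  250.52232466] [383.15205452 254.67498428]
tip edges -1 [379.36422559 254.83058464]
tip edges 1 [386.93675016 254.51951263]
finger meas edges 378.2 387.2
post z.08 for cand [array([379.169977  , 250.69718503]), array([378.85216861, 250.99860787]), array([379.6686802 , 250.45836139])]
```

{"fn": "carry_out", "kwargs": {"steps": [[[0,0,-1,0,0,0],[0,0,-2,0,0,0],[0,0,-2.7,0,0,0],[0,0,-3.4,0,0,0],[0,0,-3.4,0,0,0]]]}}

```text
time_s: 8.02
tcp_pos: [0.4951, -0.138, 0.0898]
ee_rot: [[-0.736, -0.002, 0.677], [-0.677, -0.0, -0.736], [0.001, -1.0, -0.001]]
wrist_force: [0.7, -0.9, -0.7]
gripper_width: 0.72
```

{"fn": "carry_out", "kwargs": {"steps": [[[0,0,-1,0,0,0],[0,0,-2,0,0,0],[0,0,-3,0,0,0],[0,0,-4,0,0,0],[0,0,-4.8,0,0,0],[0,0,-4.8,0,0,0]]]}}

```text
time_s: 8.78
tcp_pos: [0.4951, -0.138, 0.0417]
ee_rot: [[-0.736, -0.002, 0.677], [-0.677, -0.0, -0.736], [0.001, -1.0, -0.001]]
wrist_force: [-0.3, -0.5, -0.3]
gripper_width: 0.721
```

{"fn": "carry_out", "kwargs": {"steps": [[[0,0,-0.2,0,0,0],[0,0,-0.4,0,0,0],[0,0,-0.5,0,0,0],[0,0,-0.5,0,0,0]]]}}

```text
time_s: 9.28
tcp_pos: [0.4957, -0.138, 0.0382]
ee_rot: [[-0.736, 0.001, 0.677], [-0.677, -0.0, -0.736], [-0.0, -1.0, 0.001]]
wrist_force: [-1.8, 0.4, 4.4]
gripper_width: 0.719
```

{"fn": "carry_out", "kwargs": {"steps": [[[0,0,0,0,0,0],[0,0,0,0,0,0],[0,0,0,0,0,0],[0,0,0,0,0,0],[0,0,2,0,0,0],[0,0,5,0,0,0],[0,0,9,0,0,0],[0,0,14,0,0,0],[0,0,17,0,0,0]]], "fingers": 0}}

```text
time_s: 10.4
tcp_pos: [0.4963, -0.1381, 0.2102]
ee_rot: [[-0.736, 0.004, 0.677], [-0.677, -0.0, -0.736], [-0.003, -1.0, 0.003]]
wrist_force: [0.2, 0.2, -0.4]
gripper_width: 0.999
```

```bash
python3 - <<'E'
from h import *
s=sense(); print(s['tcp_pos'],s['gripper_width'],s['wrist_force'])
e=cap('scene');t=cap('top','t6')
cv2.imwrite('pics/s6b.png',cv2.resize(e['image'][200:310,315:445,::-1],None,fx=5,fy=5,interpolation=cv2.INTER_CUBIC))
for o,h in top_rings(t): print(o[0],h[0],ray(t,*h[0],.02),ray(t,*h[0],.026))
E
```

```text
[ 0.49629076 -0.13805217  0.21022566] 0.9986464742422482 [ 0.2231294   0.21819455 -0.3910797 ]
[254.36984253 230.36422729] [254.35612488 230.34666443] [0.42549907 0.23611247 0.02      ] [0.4255704  0.23540939 0.026     ]
[217.92115784 192.1762085 ] [217.98286438 192.1809082 ] [0.52085468 0.32928601 0.02      ] [0.52044416 0.32811211 0.026     ]
```

View pics/s6b.png

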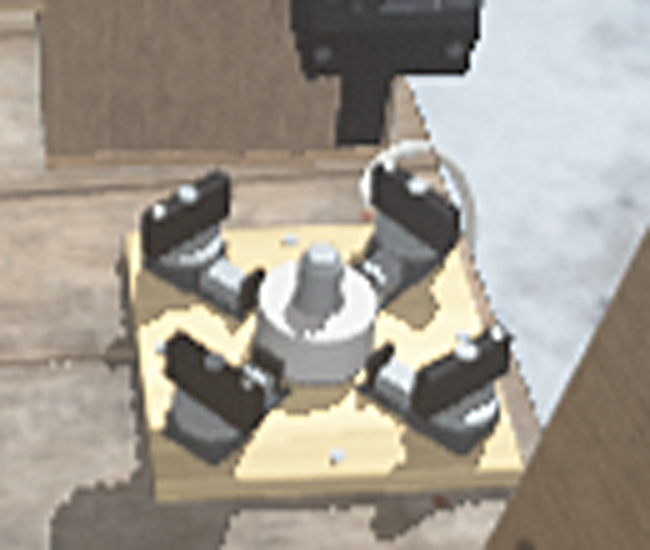

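{"fn": "carry_out", "kwargs": {"steps": [[[-2.5,3.5,1,0,0,-0.03],[-5,7.5,2,0,0,-0.06],[-6.6,12,2,0,0,-0.1],[-7,17,2,0,0,-0.15],[-7.2,22,2,0,0,-0.2],[-7.4,27,2,0,0,-0.25],[-7.4,32,2,0,0,-0.3],[-6,36,2,0,0,-0.35],[-3,40,2,0,0,-0.4],[0,43.5,1,0,0,-0.45],[2.55,46.6,-2,0,0,-0.482],[2.55,46.6,-5,0,0,-0.482],[2.55,46.6,-5,0,0,-0.482],[2.55,46.6,-5,0,0,-0.482]]]}}

```text
time_s: 12.25
tcp_pos: [0.5214, 0.328, 0.1583]
ee_rot: [[-0.966, 0.001, 0.259], [-0.259, 0.0, -0.966], [-0.001, -1.0, 0.0]]
wrist_force: [0.3, 0.7, 1.5]
gripper_width: 0.999
```

```bash
cat >> h.py <<'E'
def yaw(s): return np.degrees(np.arctan2(s['ee_rot'][1,0],s['ee_rot'][0,0]))
def wring(d,p,z,w=60,th=165):
    """ring top (outer ellipse) near predicted point in wrist picture; returns point on plane z"""
    q=proj(d,p); x0,y0=int(q[0])-w,max(0,int(q[1])-w)
    g=cv2.cvtColor(d['image'],cv2.COLOR_RGB2GRAY)[y0:y0+2*w,x0:x0+2*w]
    g=cv2.resize(g,None,fx=4,fy=4,interpolation=cv2.INTER_CUBIC)
    cs,_=cv2.findContours((g>th).astype(np.uint8),cv2.RETR_EXTERNAL,cv2.CHAIN_APPROX_NONE)
    c=max(cs,key=cv2.contourArea); E=cv2.fitEllipse(cv2.convexHull(c)); c=(np.array(E[0])+.5)/4-.5+[x0,y0]
    return c,np.array(E[1])/4,ray(d,*c,z),q
E
python3 - <<'E'
from h import *
s=sense(); print(s['tcp_pos'],yaw(s),s['joints'].round(1))
d=cap('wrist','w7'); print(wring(d,(.5206,.3281,.026),.026)); R=s['ee_rot']
print('toolframe', R.T@(wring(d,(.5206,.3281,.026),.026)[2]-s['tcp_pos']))
E
```

```text
[0.52137276 0.32800405 0.15826765] -164.9714838256399 [ 47.2  24.8  -7.2   0.  -58.  -32.2]
(array([318.30987167, 194.90055847]), array([64.29315948, 67.10238647]), array([0.52392813, 0.32806805, 0.026     ]), array([321.74939895, 195.82762465]))
toolframe [-0.00235834  0.13227003  0.00058675]
```

View pics/w7.png

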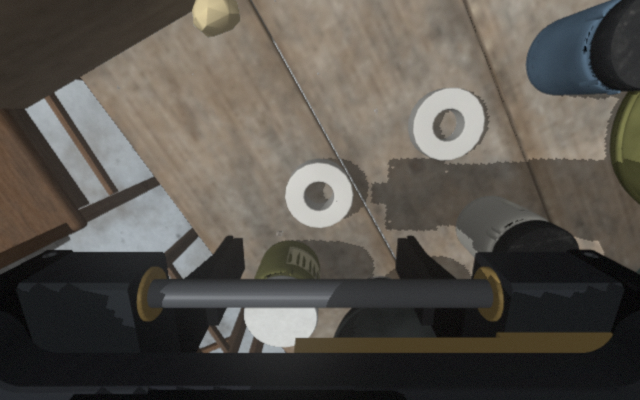

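{"fn": "carry_out", "kwargs": {"steps": [[[0,0,-4,0,0,0],[0,0,-8,0,0,0],[0,0,-11,0,0,0],[0,0,-13,0,0,0],[0,0,-14,0,0,0],[0,0,-14,0,0,0]]]}}

```text
time_s: 13.05
tcp_pos: [0.5214, 0.3282, 0.0183]
ee_rot: [[-0.966, 0.001, 0.259], [-0.259, 0.001, -0.966], [-0.001, -1.0, -0.0]]
wrist_force: [0.0, 0.2, -0.0]
gripper_width: 1.0
```

{"fn": "carry_out", "kwargs": {"steps": [[[0,0,0,0,0,0],[0,0,0,0,0,0],[0,0,0,0,0,0],[0,0,0,0,0,0],[0,0,0,0,0,0],[0,0,0,0,0,0],[0,0,0,0,0,0],[0,0,0,0,0,0]]], "fingers": 255}}

```text
time_s: 14.05
tcp_pos: [0.5214, 0.3283, 0.0181]
ee_rot: [[-0.966, 0.001, 0.259], [-0.259, 0.001, -0.966], [-0.001, -1.0, -0.0]]
wrist_force: [-1.0, -0.3, 5.2]
gripper_width: 0.717
```

{"fn": "carry_out", "kwargs": {"steps": [[[0,0,3,0,0,0],[0,0,7,0,0,0],[0,0,12,0,0,0],[0,0,17,0,0,0],[0,0,20,0,0,0],[0,0,20,0,0,0]]]}}

```text
time_s: 14.8
tcp_pos: [0.5217, 0.3288, 0.2196]
ee_rot: [[-0.966, 0.003, 0.259], [-0.259, 0.004, -0.966], [-0.004, -1.0, -0.003]]
wrist_force: [0.6, 0.1, -1.8]
gripper_width: 0.72
```

```bash
python3 - <<'E'
from h import *
s=sense(); print(s['tcp_pos'],s['gripper_width'],s['wrist_force'])
d=cap('wrist','w8');t=cap('top')
for o,h in top_rings(t): print(o[0],h[0])
E
```

```text
[0.52174341 0.32875382 0.21961349] 0.7202922477662171 [ 0.56553697  0.13711302 -1.80885898]
[254.34623718 230.34220886] [254.31944275 230.3458252 ]
```

View pics/w8.png

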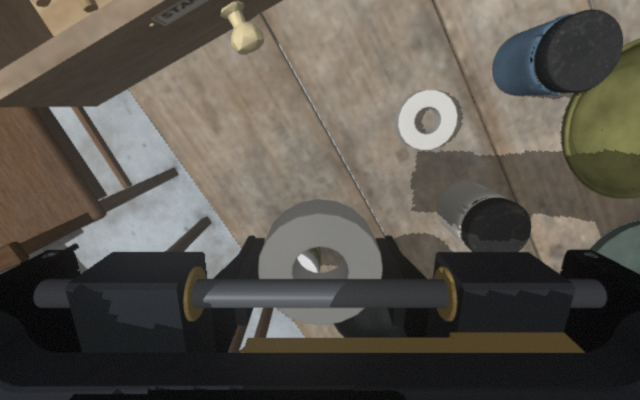

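{"fn": "carry_out", "kwargs": {"steps": [[[-2.5,-3.1,1,0,0,0.03],[-5.5,-6.6,1,0,0,0.07],[-8.5,-10.6,1,0,0,0.12],[-9.9,-14.6,1,0,0,0.17],[-9.9,-19.6,1,0,0,0.22],[-9.8,-24.6,1,0,0,0.27],[-9.6,-29.6,1,0,0,0.32],[-9.1,-34.6,1,0,0,0.37],[-7.5,-39.1,0,0,0,0.42],[-5,-43.1,-2,0,0,0.46],[-2.55,-46.6,-5,0,0,0.482],[-2.55,-46.6,-8,0,0,0.482],[-2.55,-46.6,-9.3,0,0,0.482],[-2.55,-46.6,-9.3,0,0,0.482]]]}}

```text
time_s: 16.65
tcp_pos: [0.4944, -0.1377, 0.1231]
ee_rot: [[-0.735, -0.004, 0.678], [-0.678, -0.0, -0.735], [0.003, -1.0, -0.003]]
wrist_force: [0.6, -0.1, -0.5]
gripper_width: 0.716
```

```bash
python3 - <<'E'
from h import *
s=sense(); print(s['tcp_pos'],s['gripper_width'],s['wrist_force'],yaw(s))
d=cap('wrist')
cv2.imwrite('pics/w9b.png',cv2.resize(d['image'][:300,160:480,::-1],None,fx=2,fy=2,interpolation=cv2.INTER_CUBIC))
E
```

```text
[ 0.49439223 -0.13771898  0.12306402] 0.7163082183939462 [ 0.63932403 -0.09200626 -0.48177055] -137.34260674258346
```

View pics/w9b.png

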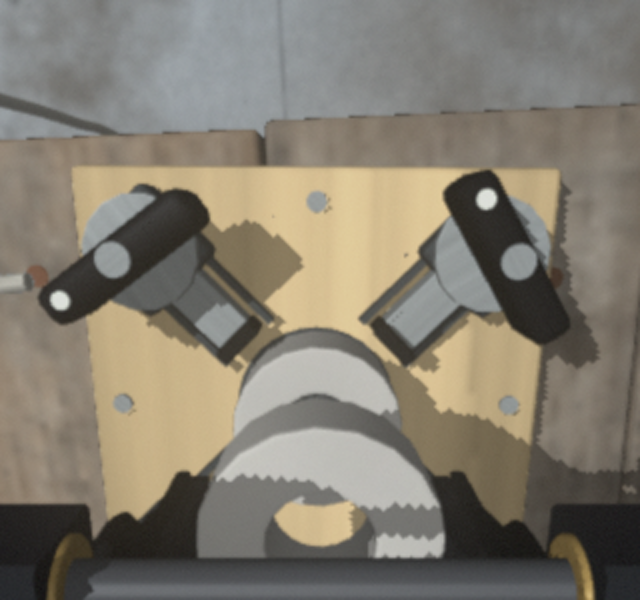

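{"fn": "carry_out", "kwargs": {"steps": [[[0,0,0,0,0,0],[0,0,-1,0,0,0],[0,0,-2,0,0,0],[0,0,-3,0,0,0],[0,0,-3,0,0,0]]]}}

```text
time_s: 17.32
tcp_pos: [0.4951, -0.138, 0.0935]
ee_rot: [[-0.736, -0.002, 0.677], [-0.677, -0.0, -0.736], [0.002, -1.0, -0.001]]
wrist_force: [-0.5, -0.4, -1.1]
gripper_width: 0.719
```

{"fn": "carry_out", "kwargs": {"steps": [[[0,0,-0.8,0,0,0],[0,0,-1.6,0,0,0],[0,0,-2.1,0,0,0],[0,0,-2.6,0,0,0],[0,0,-2.6,0,0,0]]]}}

```text
time_s: 17.95
tcp_pos: [0.4956, -0.138, 0.0684]
ee_rot: [[-0.736, -0.0, 0.677], [-0.677, -0.0, -0.736], [0.0, -1.0, -0.0]]
wrist_force: [-0.1, -0.0, -1.2]
gripper_width: 0.718
```

{"fn": "carry_out", "kwargs": {"steps": [[[0,0,-0.1,0,0,0],[0,0,-0.2,0,0,0],[0,0,-0.2,0,0,0]]]}}

```text
time_s: 18.32
tcp_pos: [0.4957, -0.138, 0.068]
ee_rot: [[-0.735, 0.001, 0.678], [-0.678, -0.0, -0.735], [-0.0, -1.0, 0.001]]
wrist_force: [-2.6, 2.2, 9.3]
gripper_width: 0.72
```

{"fn": "carry_out", "kwargs": {"steps": [[[0,0,0,0,0,0],[0,0,0,0,0,0],[0,0,0,0,0,0],[0,0,0,0,0,0],[0,0,2,0,0,0],[0,0,5,0,0,0],[0,0,9,0,0,0],[0,0,14,0,0,0],[0,0,14,0,0,0]]], "fingers": 0}}

```text
time_s: 19.45
tcp_pos: [0.4982, -0.1382, 0.2109]
ee_rot: [[-0.735, 0.01, 0.678], [-0.678, -0.001, -0.735], [-0.007, -1.0, 0.007]]
wrist_force: [1.1, 1.0, -1.1]
gripper_width: 0.999
```

```bash
python3 - <<'E'
from h import *
s=sense(); print(s['tcp_pos'],s['gripper_width'],s['wrist_force'])
e=cap('scene');t=cap('top','t9')
cv2.imwrite('pics/s9b.png',cv2.resize(e['image'][200:310,315:445,::-1],None,fx=5,fy=5,interpolation=cv2.INTER_CUBIC))
for o,h in top_rings(t): print(o[0],h[0],ray(t,*h[0],.02),ray(t,*h[0],.026))
E
```

```text
[ 0.49816981 -0.13820378  0.2109076 ] 0.9990877424256868 [ 1.09326299  0.98037791 -1.13124944]
[254.36317444 230.35679626] [254.33811951 230.37451172] [0.42542874 0.23615652 0.02      ] [0.42550042 0.23545322 0.026     ]
```

View pics/s9b.png

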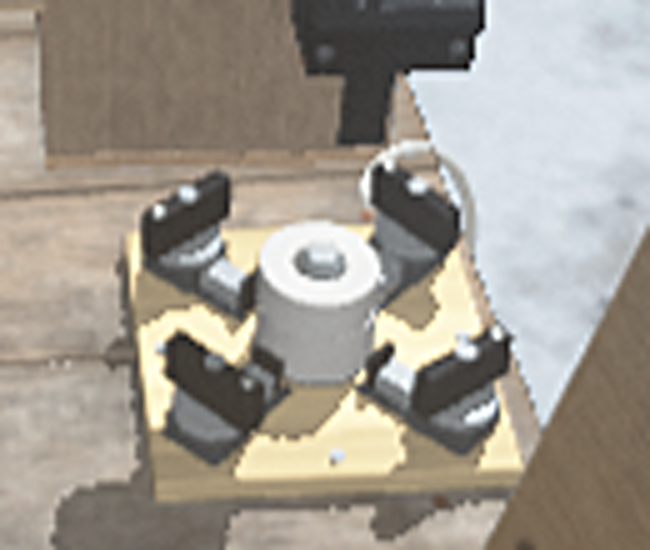

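{"fn": "carry_out", "kwargs": {"steps": [[[-1.5,3.5,0,0,0,0.07],[-4,7.5,1,0,0,0.15],[-6.6,12,1,0,0,0.25],[-7,16.5,1,0,0,0.35],[-7.2,21,1,0,0,0.45],[-7.2,25.5,1,0,0,0.55],[-7.1,30,1,0,0,0.65],[-7,34,-1,0,0,0.75],[-6.95,37.4,-3,0,0,0.827],[-6.95,37.4,-4.7,0,0,0.827],[-6.95,37.4,-4.7,0,0,0.827],[-6.95,37.4,-4.7,0,0,0.827],[-6.95,37.4,-4.7,0,0,0.827]]]}}

```text
time_s: 21.18
tcp_pos: [0.4264, 0.2359, 0.1602]
ee_rot: [[-0.0, 0.001, 1.0], [-1.0, 0.001, -0.0], [-0.001, -1.0, 0.001]]
wrist_force: [-0.3, 0.1, -0.5]
gripper_width: 1.002
```

```bash
python3 - <<'E'
from h import *
s=sense(); print(s['tcp_pos'],yaw(s),s['joints'].round(1))
d=cap('wrist','w10'); w=wring(d,(.4255,.236,.02),.02); R=s['ee_rot']
print(w,'toolframe', R.T@(w[2]-s['tcp_pos']))
E
```

```text
[0.42639699 0.23587248 0.16019181] -90.02157493771732 [ 48.1  13.  -24.8   0.  -52.1  41.9]
(array([319.16827393, 191.21157837]), array([63.25701523, 65.27224731]), array([0.4298086 , 0.23705014, 0.02      ]), array([320.26291315, 195.55503453])) toolframe [-0.00106058  0.14019592  0.00327842]
```

View pics/w10.png

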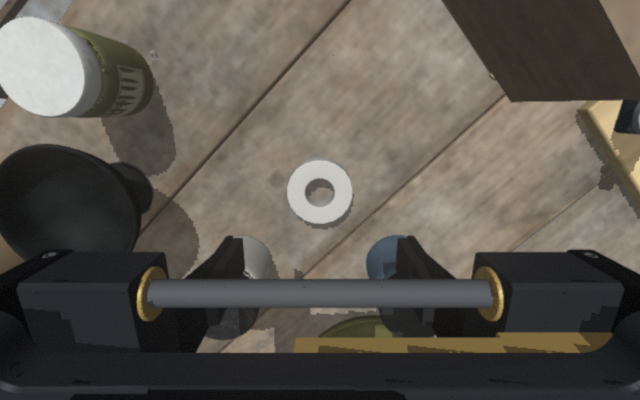

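{"fn": "carry_out", "kwargs": {"steps": [[[0.1,0,-4,0,0,0],[0.1,0,-7,0,0,0],[0.1,0,-9,0,0,0],[0.1,0,-11,0,0,0],[0.1,0,-13,0,0,0],[0.1,0,-14.3,0,0,0],[0.1,0,-14.3,0,0,0]]]}}

```text
time_s: 22.1
tcp_pos: [0.4269, 0.2357, 0.0161]
ee_rot: [[-0.0, -0.001, 1.0], [-1.0, -0.001, -0.0], [0.001, -1.0, -0.001]]
wrist_force: [-0.3, -0.0, 0.2]
gripper_width: 1.003
```

{"fn": "carry_out", "kwargs": {"steps": [[[0,0,0,0,0,0],[0,0,0,0,0,0],[0,0,0,0,0,0],[0,0,0,0,0,0],[0,0,0,0,0,0],[0,0,0,0,0,0],[0,0,0,0,0,0],[0,0,0,0,0,0]]], "fingers": 255}}

```text
time_s: 23.1
tcp_pos: [0.4273, 0.2363, 0.0171]
ee_rot: [[0.0, 0.001, 1.0], [-1.0, 0.001, 0.0], [-0.001, -1.0, 0.001]]
wrist_force: [-1.9, -0.4, 5.6]
gripper_width: 0.73
```

{"fn": "carry_out", "kwargs": {"steps": [[[0,0,3,0,0,0],[0,0,7,0,0,0],[0,0,12,0,0,0],[0,0,17,0,0,0],[0,0,20,0,0,0],[0,0,20,0,0,0]]]}}

```text
time_s: 23.85
tcp_pos: [0.4278, 0.2368, 0.2187]
ee_rot: [[0.0, 0.004, 1.0], [-1.0, 0.004, 0.0], [-0.004, -1.0, 0.004]]
wrist_force: [-0.8, 0.5, -1.0]
gripper_width: 0.73
```

```bash
python3 - <<'E'
from h import *
s=sense(); print(s['tcp_pos'],s['gripper_width'],s['wrist_force'])
d=cap('wrist','w11')
E
```

```text
[0.42783597 0.23684235 0.21865044] 0.7299544848179429 [-0.79084093  0.48217057 -0.96853095]
```

View pics/w11.png

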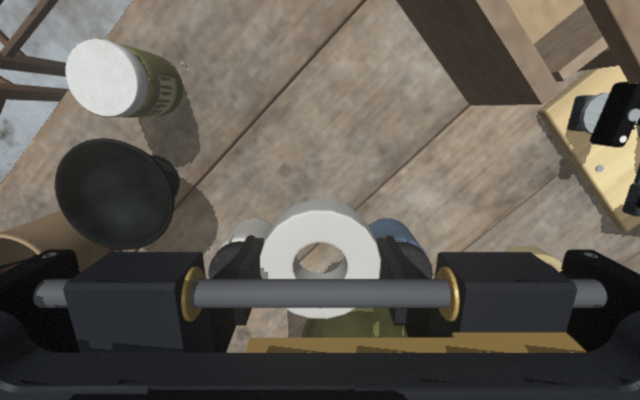

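{"fn": "carry_out", "kwargs": {"steps": [[[0,-3.5,0.5,0,0,-0.07],[-0.2,-8,1,0,0,-0.15],[-0.3,-12.5,1,0,0,-0.25],[-0.3,-17,1,0,0,-0.35],[-0.2,-21.5,1,0,0,-0.45],[0.2,-26,1,0,0,-0.55],[1.8,-30,0,0,0,-0.65],[4.4,-34,-2,0,0,-0.75],[6.85,-37.4,-5,0,0,-0.827],[6.85,-37.4,-8,0,0,-0.827],[6.85,-37.4,-9.2,0,0,-0.827],[6.85,-37.4,-9.2,0,0,-0.827],[6.85,-37.4,-9.2,0,0,-0.827]]]}}

```text
time_s: 25.52
tcp_pos: [0.4962, -0.1376, 0.1255]
ee_rot: [[-0.735, 0.002, 0.678], [-0.678, -0.0, -0.735], [-0.001, -1.0, 0.001]]
wrist_force: [0.9, -0.1, -0.9]
gripper_width: 0.735
```

```bash
python3 - <<'E'
from h import *
s=sense(); print(s['tcp_pos'],s['gripper_width'],s['wrist_force'],yaw(s))
d=cap('wrist')
cv2.imwrite('pics/w12b.png',cv2.resize(d['image'][:300,160:480,::-1],None,fx=2,fy=2,interpolation=cv2.INTER_CUBIC))
E
```

```text
[ 0.4961626  -0.13758315  0.12551244] 0.7345136506772828 [ 0.86669215 -0.13891552 -0.92831871] -137.29893414141782
```

View pics/w12b.png

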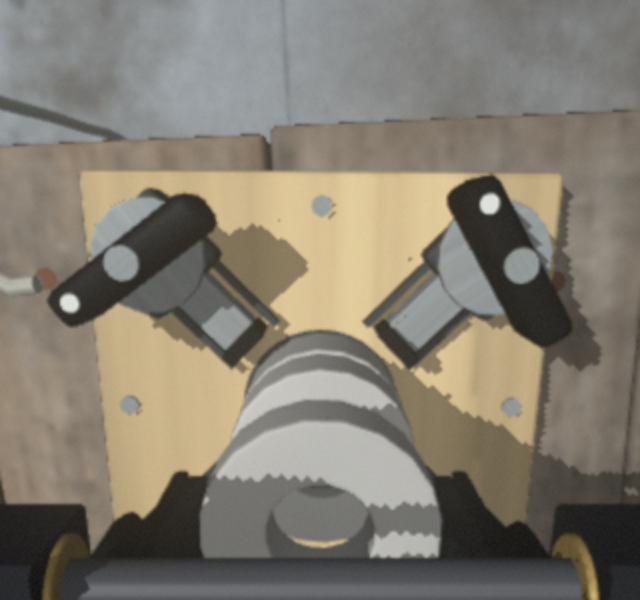

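{"fn": "carry_out", "kwargs": {"steps": [[[0,0,-1,0,0,0],[0,0,-2,0,0,0],[0,0,-2.6,0,0,0],[0,0,-2.9,0,0,0],[0,0,-3.1,0,0,0],[0,0,-3.1,0,0,0],[0,0,-3.1,0,0,0]]]}}

```text
time_s: 26.45
tcp_pos: [0.4957, -0.138, 0.0937]
ee_rot: [[-0.736, 0.0, 0.677], [-0.677, -0.0, -0.736], [-0.0, -1.0, 0.0]]
wrist_force: [0.8, 0.8, -0.9]
gripper_width: 0.734
```

{"fn": "carry_out", "kwargs": {"steps": [[[0,0,-0.1,0,0,0],[0,0,-0.2,0,0,0],[0,0,-0.2,0,0,0]]]}}

```text
time_s: 26.82
tcp_pos: [0.4958, -0.138, 0.093]
ee_rot: [[-0.735, 0.001, 0.678], [-0.678, -0.0, -0.735], [-0.0, -1.0, 0.001]]
wrist_force: [-2.9, 1.2, 7.7]
gripper_width: 0.727
```

{"fn": "carry_out", "kwargs": {"steps": [[[0,0,0,0,0,0],[0,0,0,0,0,0],[0,0,0,0,0,0],[0,0,0,0,0,0],[0,0,2,0,0,0],[0,0,5,0,0,0],[0,0,9,0,0,0],[0,0,12,0,0,0],[0,0,12,0,0,0],[0,0,12,0,0,0]]], "fingers": 0}}

```text
time_s: 28.08
tcp_pos: [0.4949, -0.1378, 0.2107]
ee_rot: [[-0.736, -0.002, 0.677], [-0.677, 0.001, -0.736], [0.001, -1.0, -0.001]]
wrist_force: [-0.2, 0.1, 0.3]
gripper_width: 1.002
```

```bash
python3 - <<'E'
from h import *
s=sense(); print(s['tcp_pos'],s['gripper_width'],s['wrist_force'],yaw(s),s['joints'].round(1))
e=cap('scene');d=cap('wrist','w13')
a=cv2.resize(e['image'][200:310,315:445,::-1],None,fx=4.5,fy=4.5,interpolation=cv2.INTER_CUBIC);cv2.imwrite('pics/s13b.png',a)
E
```

```text
[ 0.49485761 -0.13784343  0.21065992] 1.002440183629898 [-0.1815827   0.08961987  0.34465819] -137.39404853344828 [  2.5  12.5 -17.2  -0.  -60.4  40.1]
```

View pics/s13b.png

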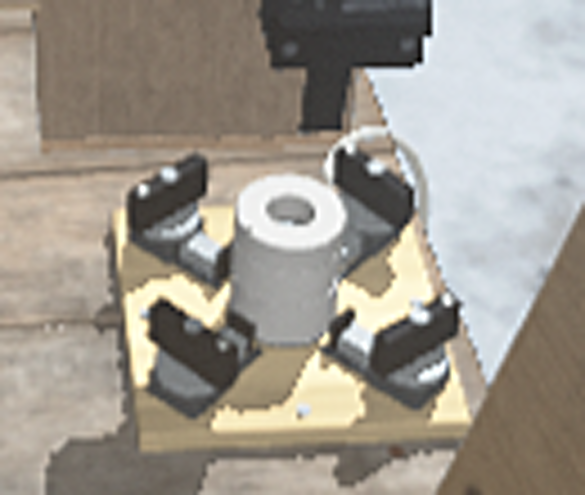

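View pics/w13.png

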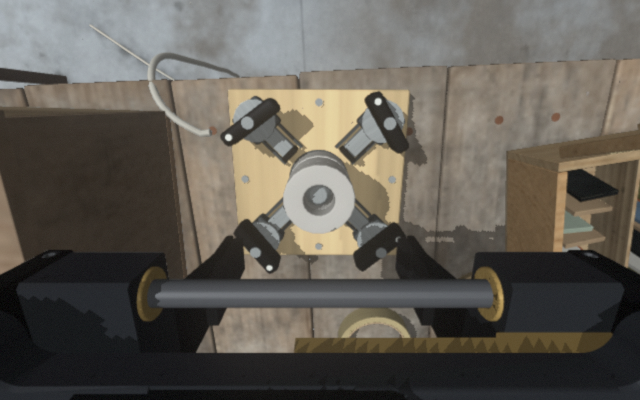

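{"fn": "carry_out", "kwargs": {"steps": [[[0.9,0,0,0,0,-0.1],[1.8,-0.1,0,0,0,-0.2],[2.7,-0.1,0,0,0,-0.3],[3.6,-0.2,0,0,0,-0.4],[4.5,-0.2,0,0,0,-0.5],[5.5,-0.2,0,0,0,-0.6],[6.5,-0.3,0,0,0,-0.7],[7.5,-0.3,0,0,0,-0.8],[8.5,-0.4,0,0,0,-0.9],[9,-0.4,0,0,0,-0.95],[9,-0.4,-3,0,0,-0.95],[9,-0.4,-6,0,0,-0.95],[9,-0.4,-6,0,0,-0.95],[9,-0.4,-6,0,0,-0.95]]], "fingers": 120}}

```text
time_s: 29.92
tcp_pos: [0.5861, -0.1421, 0.152]
ee_rot: [[-0.979, 0.001, -0.204], [0.204, -0.001, -0.979], [-0.001, -1.0, 0.001]]
wrist_force: [-0.2, -0.5, -0.9]
gripper_width: 0.528
```

```bash
cat >> h.py <<'E'
def tool(): 
    s=sense(); print('tcp',s['tcp_pos'].round(4),'yaw',round(yaw(s),2),'w',round(s['gripper_width'],3),'F',s['wrist_force'].round(1),'M',s['moment'].round(2),'j6',s['joints'][5].round(1),'t',s['time_s']); return s
E
python3 - <<'E'
from h import *
s=tool(); d=cap('wrist','w14')
print(proj(d,(.586,-.142,.07)))
E
```

```text
tcp [ 0.5861 -0.1421  0.152 ] yaw 168.22 w 0.528 F [-0.2 -0.5 -0.9] M [ 0.12 -0.09 -0.04] j6 -13.6 t 29.925
[321.0538116  212.91315984]
```

View pics/w14.png

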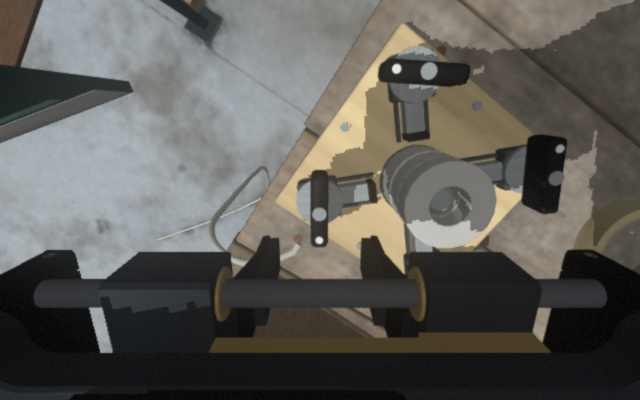

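{"fn": "carry_out", "kwargs": {"steps": [[[0,0,-3,0,0,0],[0,0,-6,0,0,0],[0,0,-8,0,0,0],[0,0,-9.4,0,0,0],[0,0,-9.4,0,0,0]]]}}

```text
time_s: 30.6
tcp_pos: [0.5855, -0.142, 0.0574]
ee_rot: [[-0.979, -0.001, -0.205], [0.205, -0.0, -0.979], [0.001, -1.0, 0.0]]
wrist_force: [-0.8, -0.4, -0.2]
gripper_width: 0.531
```

{"fn": "carry_out", "kwargs": {"steps": [[[0,0,0,0,0,0],[0,0,0,0,0,0],[0,0,0,0,0,0],[0,0,0,0,0,0],[0,0,0,0,0,0],[0,0,0,0,0,0],[0,0,0,0,0,0]]], "fingers": 255}}

```text
time_s: 31.48
tcp_pos: [0.5869, -0.1421, 0.0581]
ee_rot: [[-0.979, 0.003, -0.204], [0.204, -0.0, -0.979], [-0.003, -1.0, -0.0]]
wrist_force: [4.0, -1.9, -0.4]
gripper_width: 0.159
```

{"fn": "carry_out", "kwargs": {"steps": [[[0.05,0,0,0,0,-0.13],[0.05,0,0,0,0,-0.26],[0.05,0,0,0,0,-0.39],[0.05,0,0,0,0,-0.52],[0.05,0,0,0,0,-0.65],[0.05,0,0,0,0,-0.78],[0.05,0,0,0,0,-0.91],[0.05,0,0,0,0,-1.04],[0.05,0,0,0,0,-1.04],[0.05,0,0,0,0,-1.04]]]}}

```text
time_s: 32.72
tcp_pos: [0.5871, -0.1423, 0.0581]
ee_rot: [[-0.322, 0.002, -0.947], [0.947, -0.0, -0.322], [-0.001, -1.0, -0.002]]
wrist_force: [3.7, -3.9, -0.2]
gripper_width: 0.156
```

```bash
python3 - <<'E'
from h import *
s=tool(); d=cap('wrist','w15')
t=cap('top');cv2.imwrite('pics/t15.png',cv2.resize(t['image'][120:265,330:500,::-1],None,fx=4,fy=4,interpolation=cv2.INTER_CUBIC))
E
```

```text
tcp [ 0.5871 -0.1423  0.0581] yaw 108.77 w 0.156 F [ 3.7 -3.9 -0.2] M [-0.79 -1.46 -0.06] j6 -73.0 t 32.725
```

View pics/w15.png

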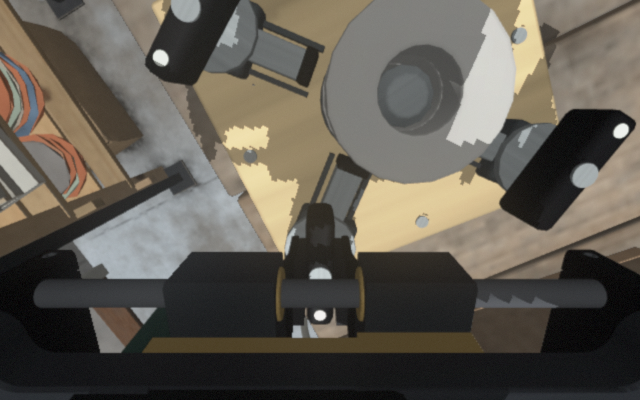

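View pics/t15.png

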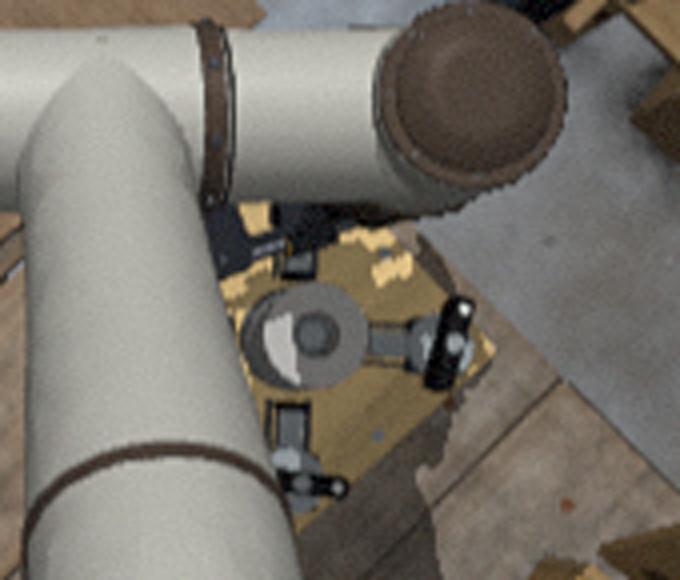

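```bash
python3 - <<'E'
from h import *
t=cap('scene');cv2.imwrite('pics/s15.png',cv2.resize(t['image'][60:320,220:480,::-1],None,fx=2.3,fy=2.3,interpolation=cv2.INTER_CUBIC))
E
```

```text
(no output)
```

View pics/s15.png

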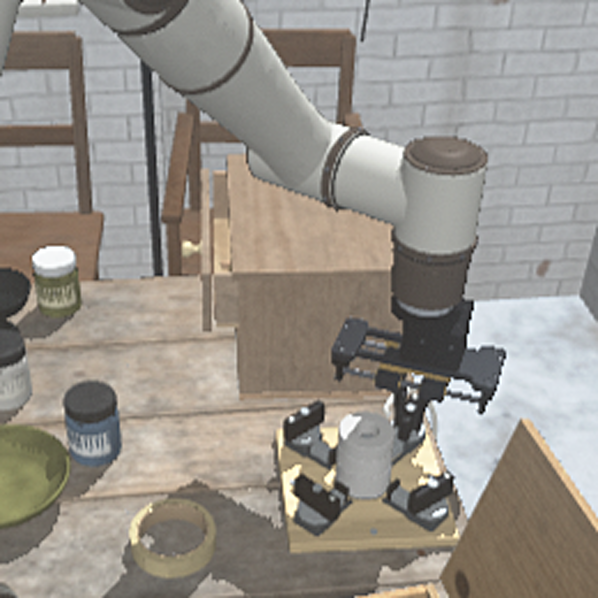

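```bash
python3 - <<'E'
from h import *
t=cap('top');s=cap('scene')
print(tri(t,(448.7,143.5),s,(413.3,126.7)))
# lower edge of horizontal wrist link near chest, scene px
for z in(.2,.25,.3,.35): print(z,proj(s,(.587,-.142,z)),proj(s,(.587,-.05,z)))
E
```

```text
(array([ 0.58313441, -0.14250495,  0.40476774]), np.float64(0.00024221834106782312))
0.2 [403.72814749 198.90738376] [373.95914192 186.19441229]
0.25 [406.02412259 182.67339678] [375.35142765 170.27906611]
0.3 [408.45413041 165.4917142 ] [376.82157161 153.47371545]
0.35 [411.03026053 147.27685513] [378.37629253 135.70155777]
```

{"fn": "carry_out", "kwargs": {"steps": [[[0,0,0,0,0,0],[0,0,0,0,0,0],[0,0,0,0,0,0],[0,0,3,0,0,0],[0,0,7,0,0,0],[-1,0,11,0,0,0.05],[-4,0.1,11,0,0,0.19],[-7,0.2,11,0,0,0.33],[-10,0.3,11,0,0,0.47],[-12.5,0.4,11,0,0,0.61],[-14.5,0.5,11,0,0,0.75],[-16.5,0.6,11,0,0,0.89],[-18,0.75,11,0,0,1.03],[-18,0.75,10,0,0,1.12],[-18,0.75,9,0,0,1.12],[-18,0.75,9,0,0,1.12],[-18,0.75,9,0,0,1.12]]], "fingers": 120}}

```text
time_s: 35.1
tcp_pos: [0.4063, -0.1345, 0.1476]
ee_rot: [[-0.992, -0.0, -0.126], [0.126, -0.0, -0.992], [0.0, -1.0, 0.0]]
wrist_force: [0.4, -0.1, 0.3]
gripper_width: 0.529
```

```bash
python3 - <<'E'
from h import *
s=tool(); d=cap('wrist','w16')
print(proj(d,(.4068,-.1345,.07)))
E
```

```text
tcp [ 0.4063 -0.1345  0.1476] yaw 172.75 w 0.529 F [ 0.4 -0.1  0.3] M [ 0.14 -0.02  0.01] j6 -10.9 t 35.1
[320.13601224 214.8154911 ]
```

View pics/w16.png

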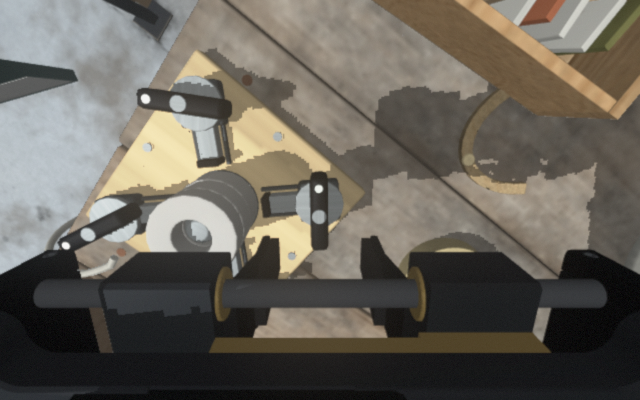

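{"fn": "carry_out", "kwargs": {"steps": [[[0,0,-3,0,0,0],[0,0,-6,0,0,0],[0,0,-8,0,0,0],[0,0,-9,0,0,0],[0,0,-9,0,0,0]]]}}

```text
time_s: 35.78
tcp_pos: [0.4061, -0.1345, 0.0574]
ee_rot: [[-0.992, -0.001, -0.126], [0.126, -0.0, -0.992], [0.001, -1.0, 0.0]]
wrist_force: [0.8, 0.6, 0.1]
gripper_width: 0.528
```

{"fn": "carry_out", "kwargs": {"steps": [[[0,0,0,0,0,0],[0,0,0,0,0,0],[0,0,0,0,0,0],[0,0,0,0,0,0],[0,0,0,0,0,0],[0,0,0,0,0,0],[0,0,0,0,0,0]]], "fingers": 255}}

```text
time_s: 36.65
tcp_pos: [0.4069, -0.1345, 0.0579]
ee_rot: [[-0.992, 0.002, -0.125], [0.125, -0.0, -0.992], [-0.002, -1.0, -0.0]]
wrist_force: [2.0, -1.1, 2.1]
gripper_width: 0.161
```

{"fn": "carry_out", "kwargs": {"steps": [[[0,0,0,0,0,-0.14],[0,0,0,0,0,-0.28],[0,0,0,0,0,-0.42],[0,0,0,0,0,-0.56],[0,0,0,0,0,-0.7],[0,0,0,0,0,-0.84],[0,0,0,0,0,-0.98],[0,0,0,0,0,-1.12],[0,0,0,0,0,-1.12],[0,0,0,0,0,-1.12]]]}}

```text
time_s: 37.9
tcp_pos: [0.4067, -0.1343, 0.0579]
ee_rot: [[-0.321, 0.001, -0.947], [0.947, 0.0, -0.321], [-0.0, -1.0, -0.001]]
wrist_force: [1.8, 2.0, 4.4]
gripper_width: 0.158
```

{"fn": "carry_out", "kwargs": {"steps": [[[0,0,0,0,0,0],[0,0,0,0,0,0],[0,0,0,0,0,0],[0,0,0,0,0,0],[0,0,3,0,0,0],[0,0,7,0,0,0],[0,0,11,0,0,0.09],[1.5,1.5,13,0,0,0.23],[3,3,13,0,0,0.37],[4.5,4.5,13,0,0,0.51],[6,6,13,0,0,0.65],[7.5,7.2,13,0,0,0.79],[8.8,8.2,13,0,0,0.93],[9.4,8.6,13,0,0,1.075],[9.4,8.6,10,0,0,1.075],[9.4,8.6,10,0,0,1.075],[9.4,8.6,10,0,0,1.075]]], "fingers": 41}}

```text
time_s: 40.02
tcp_pos: [0.5004, -0.0486, 0.1582]
ee_rot: [[-0.985, 0.001, -0.17], [0.17, -0.0, -0.985], [-0.001, -1.0, 0.0]]
wrist_force: [-0.2, 1.0, 0.4]
gripper_width: 0.833
```

```bash
python3 - <<'E'
from h import *
s=tool(); d=cap('wrist','w17')
print(proj(d,(.5005,-.0485,.07)))
E
```

```text
tcp [ 0.5004 -0.0486  0.1582] yaw 170.22 w 0.833 F [-0.2  1.   0.4] M [ 0.07 -0.11 -0.05] j6 -22.8 t 40.025
[320.75375675 210.37435613]
```

View pics/w17.png

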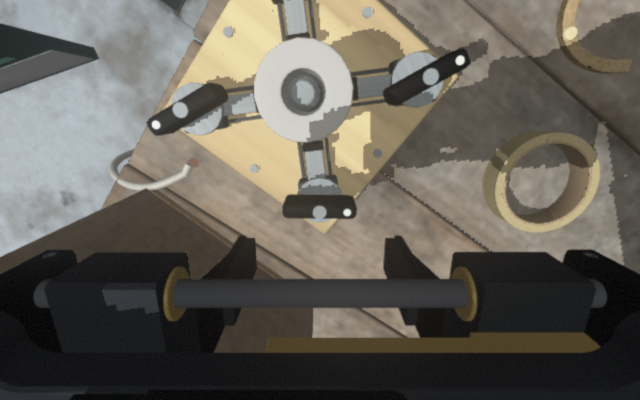

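{"fn": "carry_out", "kwargs": {"steps": [[[0,0,-3,0,0,0],[0,0,-6,0,0,0],[0,0,-8,0,0,0],[0,0,-9,0,0,0],[0,0,-10,0,0,0],[0,0,-10,0,0,0]]]}}

```text
time_s: 40.83
tcp_pos: [0.5001, -0.0485, 0.0575]
ee_rot: [[-0.985, -0.0, -0.17], [0.17, -0.0, -0.985], [0.0, -1.0, 0.0]]
wrist_force: [-0.2, 0.4, 0.0]
gripper_width: 0.844
```

{"fn": "carry_out", "kwargs": {"steps": [[[0,0,0,0,0,0],[0,0,0,0,0,0],[0,0,0,0,0,0],[0,0,0,0,0,0],[0,0,0,0,0,0],[0,0,0,0,0,0]]], "fingers": 255}}

```text
time_s: 41.58
tcp_pos: [0.501, -0.0484, 0.0582]
ee_rot: [[-0.985, 0.002, -0.17], [0.17, 0.0, -0.985], [-0.002, -1.0, -0.0]]
wrist_force: [2.1, -0.8, 4.8]
gripper_width: 0.688
```

{"fn": "carry_out", "kwargs": {"steps": [[[0,0,0,0,0,-0.13],[0,0,0,0,0,-0.26],[0,0,0,0,0,-0.39],[0,0,0,0,0,-0.52],[0,0,0,0,0,-0.65],[0,0,0,0,0,-0.78],[0,0,0,0,0,-0.91],[0,0,0,0,0,-1.07],[0,0,0,0,0,-1.07],[0,0,0,0,0,-1.07]]]}}

```text
time_s: 42.82
tcp_pos: [0.501, -0.0484, 0.0582]
ee_rot: [[-0.327, 0.002, -0.945], [0.945, 0.0, -0.327], [-0.001, -1.0, -0.002]]
wrist_force: [1.7, -2.0, 5.4]
gripper_width: 0.683
```

```bash
python3 - <<'E'
from h import *
s=tool(); d=cap('wrist','w18')
E
```

```text
tcp [ 0.501  -0.0484  0.0582] yaw 109.09 w 0.683 F [ 1.7 -2.   5.4] M [-0.12 -0.72 -0.08] j6 -83.9 t 42.825
```

View pics/w18.png

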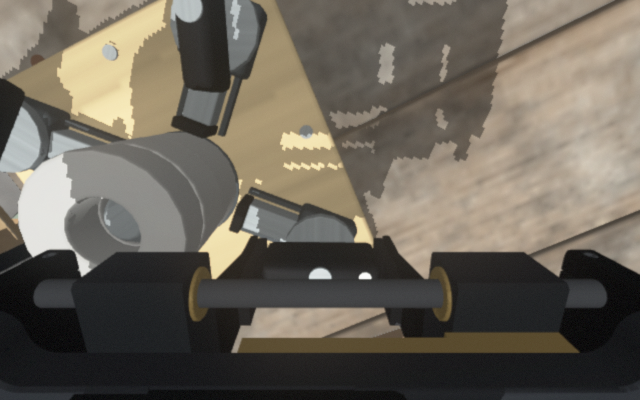

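{"fn": "carry_out", "kwargs": {"steps": [[[0,0,0,0,0,0],[0,0,0,0,0,0],[0,0,0,0,0,0],[0,0,3,0,0,0],[0,0,7,0,0,0],[0,0,11,0,0,0],[0,-1,12,0,0,-0.05],[0,-4,12,0,0,-0.13]]], "fingers": 41}}

```text
time_s: 43.88
tcp_pos: [0.5, -0.0883, 0.1779]
ee_rot: [[-0.197, 0.001, -0.98], [0.98, 0.001, -0.197], [0.0, -1.0, -0.001]]
wrist_force: [-0.2, -0.1, -0.3]
gripper_width: 0.835
```

{"fn": "carry_out", "kwargs": {"steps": [[[-0.1,-3.5,0,0,0,-0.1],[-0.3,-7,0,0,0,-0.2],[-0.5,-10,0,0,0,-0.3],[-0.7,-12.5,0,0,0,-0.4],[-0.75,-14,0,0,0,-0.51],[-0.75,-14,-2,0,0,-0.51],[-0.75,-14,-2,0,0,-0.51],[-0.75,-14,-2,0,0,-0.51]]], "fingers": 120}}

```text
time_s: 44.88
tcp_pos: [0.4924, -0.2285, 0.1574]
ee_rot: [[0.305, -0.001, -0.952], [0.952, -0.0, 0.305], [-0.0, -1.0, 0.001]]
wrist_force: [-0.7, -0.1, 0.9]
gripper_width: 0.533
```

```bash
python3 - <<'E'
from h import *
s=tool(); d=cap('wrist','w19')
print(proj(d,(.4929,-.2284,.07)))
E
```

```text
tcp [ 0.4924 -0.2285  0.1574] yaw 72.23 w 0.533 F [-0.7 -0.1  0.9] M [ 0.07 -0.17 -0.02] j6 -100.0 t 44.875
[318.95240971 211.11366344]
```

View pics/w19.png

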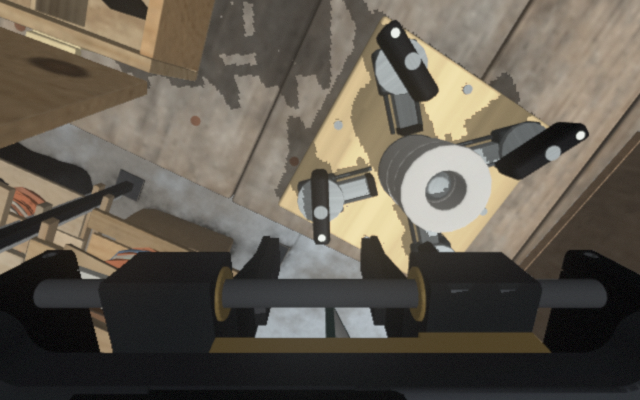

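{"fn": "carry_out", "kwargs": {"steps": [[[0,0,-3,0,0,0],[0,0,-6,0,0,0],[0,0,-8,0,0,0],[0,0,-9,0,0,0],[0,0,-10,0,0,0],[0,0,-10,0,0,0]]]}}

```text
time_s: 45.68
tcp_pos: [0.4925, -0.2284, 0.0574]
ee_rot: [[0.305, -0.0, -0.952], [0.952, 0.0, 0.305], [-0.0, -1.0, 0.0]]
wrist_force: [-0.6, 0.1, 0.1]
gripper_width: 0.528
```

{"fn": "carry_out", "kwargs": {"steps": [[[0,0,0,0,0,0],[0,0,0,0,0,0],[0,0,0,0,0,0],[0,0,0,0,0,0],[0,0,0,0,0,0],[0,0,0,0,0,0],[0,0,0,0,0,0]]], "fingers": 255}}

```text
time_s: 46.55
tcp_pos: [0.4928, -0.2283, 0.0578]
ee_rot: [[0.305, 0.0, -0.952], [0.952, 0.0, 0.305], [0.0, -1.0, -0.0]]
wrist_force: [-0.2, 4.3, 3.6]
gripper_width: 0.161
```

{"fn": "carry_out", "kwargs": {"steps": [[[0,0,0,0,0,-0.13],[0,0,0,0,0,-0.26],[0,0,0,0,0,-0.39],[0,0,0,0,0,-0.52],[0,0,0,0,0,-0.65],[0,0,0,0,0,-0.78],[0,0,0,0,0,-0.93],[0,0,0,0,0,-0.93],[0,0,0,0,0,-0.93]]]}}

```text
time_s: 47.68
tcp_pos: [0.4928, -0.2283, 0.0577]
ee_rot: [[0.945, 0.001, -0.326], [0.326, 0.0, 0.945], [0.001, -1.0, -0.0]]
wrist_force: [-0.4, 5.0, 3.1]
gripper_width: 0.158
```

{"fn": "carry_out", "kwargs": {"steps": [[[0,0,0,0,0,0],[0,0,0,0,0,0],[0,0,0,0,0,0],[0,0,3,0,0,0],[0,0,7,0,0,0.1],[0,0,11,0,0,0.25],[1.5,1.5,14,0,0,0.4],[3,3,14,0,0,0.55],[4.5,4.5,14,0,0,0.7],[6,6,14,0,0,0.85],[7.5,7,14,0,0,1],[8.5,8,14,0,0,1.15],[9.45,8.6,14,0,0,1.3],[9.45,8.6,13,0,0,1.45],[9.45,8.6,10,0,0,1.57],[9.45,8.6,10,0,0,1.57],[9.45,8.6,10,0,0,1.57]]], "fingers": 120}}

```text
time_s: 49.8
tcp_pos: [0.5876, -0.1428, 0.1584]
ee_rot: [[-0.323, 0.001, -0.947], [0.947, -0.001, -0.323], [-0.001, -1.0, -0.001]]
wrist_force: [-0.2, -0.4, 0.3]
gripper_width: 0.527
```

```bash
python3 - <<'E'
from h import *
s=tool(); d=cap('wrist','w20')
print(proj(d,(.587,-.1422,.07)))
E
```

```text
tcp [ 0.5876 -0.1428  0.1584] yaw 108.82 w 0.527 F [-0.2 -0.4  0.3] M [ 0.04 -0.18 -0.02] j6 -72.9 t 49.8
[320.36687072 209.20114871]
```

View pics/w20.png

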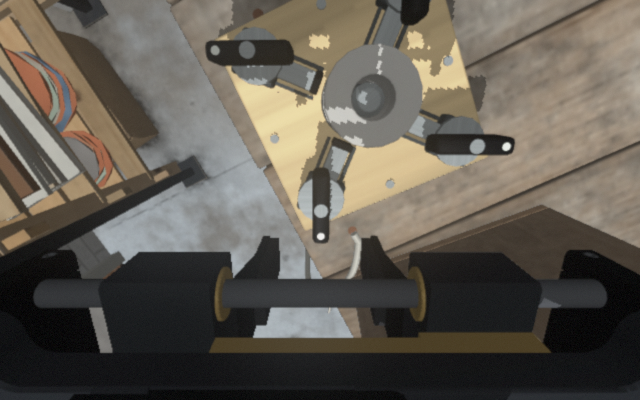

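{"fn": "carry_out", "kwargs": {"steps": [[[0,0,-3,0,0,0],[0,0,-6,0,0,0],[0,0,-8,0,0,0],[0,0,-9,0,0,0],[0,0,-10,0,0,0],[0,0,-10,0,0,0]]]}}

```text
time_s: 50.6
tcp_pos: [0.587, -0.1425, 0.0575]
ee_rot: [[-0.324, -0.0, -0.946], [0.946, -0.0, -0.324], [0.0, -1.0, 0.0]]
wrist_force: [-0.5, -1.5, 0.4]
gripper_width: 0.531
```

{"fn": "carry_out", "kwargs": {"steps": [[[0,0,0,0,0,0],[0,0,0,0,0,0],[0,0,0,0,0,0],[0,0,0,0,0,0],[0,0,0,0,0,0],[0,0,0,0,0,0],[0,0,0,0,0,0]]], "fingers": 255}}

```text
time_s: 51.48
tcp_pos: [0.5871, -0.1424, 0.0577]
ee_rot: [[-0.324, 0.0, -0.946], [0.946, 0.0, -0.324], [0.0, -1.0, -0.0]]
wrist_force: [-0.9, 1.6, 2.3]
gripper_width: 0.163
```

{"fn": "carry_out", "kwargs": {"steps": [[[0,0,0,0,0,-0.1],[0,0,0,0,0,-0.2],[0,0,0,0,0,-0.3],[0,0,0,0,0,-0.4],[0,0,0,0,0,-0.4],[0,0,0,0,0,-0.4]]]}}

```text
time_s: 52.22
tcp_pos: [0.5871, -0.1425, 0.0577]
ee_rot: [[0.069, 0.0, -0.998], [0.998, -0.0, 0.069], [-0.0, -1.0, -0.0]]
wrist_force: [-0.7, 0.5, 2.5]
gripper_width: 0.155
```

{"fn": "carry_out", "kwargs": {"steps": [[[0,0,0,0,0,0],[0,0,0,0,0,0],[0,0,0,0,0,0],[0,0,2.5,0,0,0],[0,0,5,0,0,0],[0,0,5,0,0,0.15],[0,0,5,0,0,0.3],[0,0,5,0,0,0.45],[0,0,5,0,0,0.6],[0,0,5,0,0,0.75],[0,0,5,0,0,0.9],[0,0,5,0,0,1.05],[0,0,5,0,0,1.2],[0,0,5,0,0,1.35],[0,0,5,0,0,1.5],[0,0,5,0,0,1.57],[0,0,5,0,0,1.57],[0,0,5,0,0,1.57]]], "fingers": 56}}

```text
time_s: 54.48
tcp_pos: [0.587, -0.1425, 0.1075]
ee_rot: [[-0.997, -0.0, -0.072], [0.072, 0.0, -0.997], [0.0, -1.0, -0.0]]
wrist_force: [0.2, 1.3, 1.1]
gripper_width: 0.775
```

```bash
python3 - <<'E'
from h import *
s=tool(); d=cap('wrist','w21')
E
```

```text
tcp [ 0.587  -0.1425  0.1075] yaw 175.88 w 0.775 F [0.2 1.3 1.1] M [ 0.08 -0.07 -0.04] j6 -5.8 t 54.475
```

View pics/w21.png

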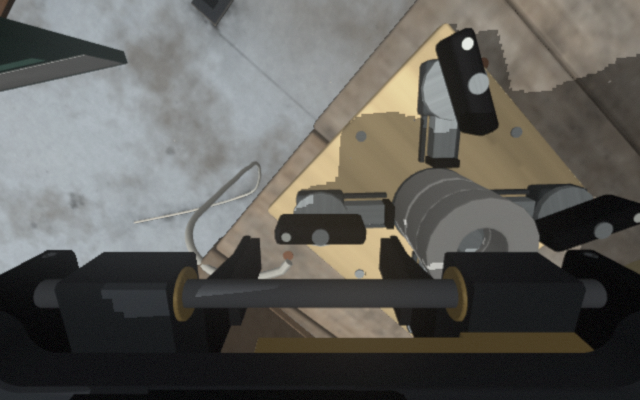

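{"fn": "carry_out", "kwargs": {"steps": [[[0,0,-2,0,0,0],[0,0,-4,0,0,0],[0,0,-5,0,0,0],[0,0,-5,0,0,0]]]}}

```text
time_s: 55.02
tcp_pos: [0.5867, -0.1425, 0.057]
ee_rot: [[-0.997, -0.002, -0.071], [0.071, -0.0, -0.997], [0.002, -1.0, 0.0]]
wrist_force: [0.6, -0.1, -0.1]
gripper_width: 0.777
```

{"fn": "carry_out", "kwargs": {"steps": [[[0,0,0,0,0,0],[0,0,0,0,0,0],[0,0,0,0,0,0],[0,0,0,0,0,0],[0,0,0,0,0,0]]], "fingers": 255}}

```text
time_s: 55.65
tcp_pos: [0.5869, -0.1425, 0.0583]
ee_rot: [[-0.997, -0.0, -0.071], [0.071, -0.0, -0.997], [0.0, -1.0, 0.0]]
wrist_force: [-2.7, 0.4, 5.6]
gripper_width: 0.688
```

{"fn": "carry_out", "kwargs": {"steps": [[[0,0,0,0,0,-0.13],[0,0,0,0,0,-0.26],[0,0,0,0,0,-0.39],[0,0,0,0,0,-0.52],[0,0,0,0,0,-0.65],[0,0,0,0,0,-0.74],[0,0,0,0,0,-0.74],[0,0,0,0,0,-0.74]]]}}

```text
time_s: 56.65
tcp_pos: [0.5869, -0.1424, 0.0583]
ee_rot: [[-0.689, -0.0, -0.725], [0.725, 0.0, -0.689], [0.0, -1.0, 0.0]]
wrist_force: [-3.2, 1.4, 6.8]
gripper_width: 0.688
```

```bash
python3 - <<'E'
from h import *
s=tool()
E
```

```text
tcp [ 0.5869 -0.1424  0.0583] yaw 133.53 w 0.688 F [-3.2  1.4  6.8] M [ 0.45  0.9  -0.08] j6 -48.2 t 56.65
```

Now small increments to the stop, watching the z moment.

{"fn": "carry_out", "kwargs": {"steps": [[[0,0,0,0,0,-0.03],[0,0,0,0,0,-0.05],[0,0,0,0,0,-0.06],[0,0,0,0,0,-0.06]]]}}

```text
time_s: 57.15
tcp_pos: [0.5869, -0.1425, 0.0583]
ee_rot: [[-0.644, -0.0, -0.765], [0.765, -0.0, -0.644], [0.0, -1.0, 0.0]]
wrist_force: [-3.6, 0.8, 5.7]
gripper_width: 0.685
```

```bash
python3 - <<'E'
from h import *
s=tool()
E
```

```text
tcp [ 0.5869 -0.1425  0.0583] yaw 130.1 w 0.685 F [-3.6  0.8  5.7] M [ 0.47  0.87 -0.05] j6 -51.6 t 57.15
```

{"fn": "carry_out", "kwargs": {"steps": [[[0,0,0,0,0,-0.03],[0,0,0,0,0,-0.05],[0,0,0,0,0,-0.05]]]}}

```text
time_s: 57.52
tcp_pos: [0.587, -0.1424, 0.0583]
ee_rot: [[-0.61, -0.001, -0.792], [0.792, -0.001, -0.61], [-0.001, -1.0, 0.001]]
wrist_force: [-2.4, 1.3, 5.4]
gripper_width: 0.687
```

```bash
python3 - <<'E'
from h import *
s=tool()
E
```

```text
tcp [ 0.587  -0.1424  0.0583] yaw 127.58 w 0.687 F [-2.4  1.3  5.4] M [0.5  0.9  1.23] j6 -54.2 t 57.525
```

{"fn": "carry_out", "kwargs": {"steps": [[[0,0,0,0,0,0],[0,0,0,0,0,0],[0,0,0,0,0,0],[0,0,3,0,0,0],[0,0,7,0,0,0],[-1,0,11,0,0,0],[-4,0.1,12,0,0,0]]], "fingers": 56}}

```text
time_s: 58.4
tcp_pos: [0.5493, -0.1417, 0.1804]
ee_rot: [[-0.605, 0.007, -0.796], [0.796, -0.001, -0.605], [-0.005, -1.0, -0.005]]
wrist_force: [-0.3, 0.1, -0.3]
gripper_width: 0.778
```

{"fn": "carry_out", "kwargs": {"steps": [[[-3,0.1,0,0,0,-0.06],[-6,0.2,0,0,0,-0.14],[-9,0.4,0,0,0,-0.22],[-12,0.6,0,0,0,-0.3],[-14,0.7,-1,0,0,-0.33],[-14,0.7,-2,0,0,-0.33],[-14,0.7,-2,0,0,-0.33],[-14,0.7,-2,0,0,-0.33]]], "fingers": 120}}

```text
time_s: 59.4
tcp_pos: [0.4082, -0.1345, 0.1576]
ee_rot: [[-0.315, 0.0, -0.949], [0.949, -0.0, -0.315], [-0.0, -1.0, -0.0]]
wrist_force: [0.5, -0.5, 0.7]
gripper_width: 0.531
```

```bash
python3 - <<'E'
from h import *
s=tool(); d=cap('wrist','w22')
print(proj(d,(.4067,-.1344,.07)))
E
```

```text
tcp [ 0.4082 -0.1345  0.1576] yaw 108.34 w 0.531 F [ 0.5 -0.5  0.7] M [ 0.1  -0.15 -0.02] j6 -75.3 t 59.4
[320.16080289 208.27905877]
```

View pics/w22.png

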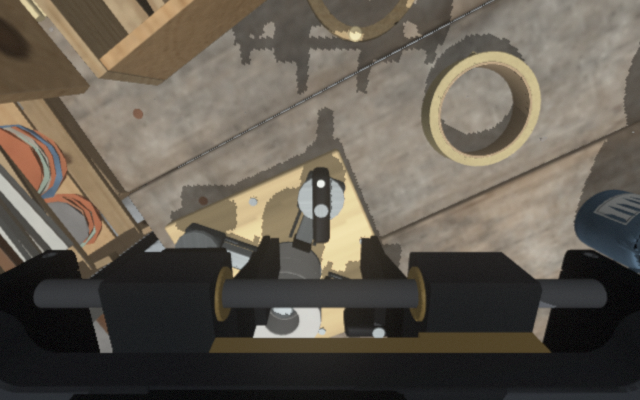

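{"fn": "carry_out", "kwargs": {"steps": [[[-0.1,0,-3,0,0,0],[-0.1,0,-6,0,0,0],[-0.1,0,-8,0,0,0],[-0.1,0,-9,0,0,0],[-0.1,0,-10,0,0,0],[-0.1,0,-10,0,0,0]]]}}

```text
time_s: 60.2
tcp_pos: [0.4061, -0.1345, 0.0573]
ee_rot: [[-0.314, -0.001, -0.949], [0.949, -0.0, -0.314], [0.0, -1.0, 0.001]]
wrist_force: [0.5, 0.3, 0.1]
gripper_width: 0.527
```

{"fn": "carry_out", "kwargs": {"steps": [[[0,0,0,0,0,0],[0,0,0,0,0,0],[0,0,0,0,0,0],[0,0,0,0,0,0],[0,0,0,0,0,0],[0,0,0,0,0,0],[0,0,0,0,0,0]]], "fingers": 255}}

```text
time_s: 61.08
tcp_pos: [0.4062, -0.1345, 0.0577]
ee_rot: [[-0.315, 0.0, -0.949], [0.949, -0.0, -0.315], [-0.0, -1.0, -0.0]]
wrist_force: [-1.0, 0.4, 3.3]
gripper_width: 0.158
```

{"fn": "carry_out", "kwargs": {"steps": [[[0,0,0,0,0,-0.14],[0,0,0,0,0,-0.28],[0,0,0,0,0,-0.42],[0,0,0,0,0,-0.56],[0,0,0,0,0,-0.7],[0,0,0,0,0,-0.84],[0,0,0,0,0,-0.98],[0,0,0,0,0,-1.1],[0,0,0,0,0,-1.14],[0,0,0,0,0,-1.14],[0,0,0,0,0,-1.14]]]}}

```text
time_s: 62.45
tcp_pos: [0.4064, -0.1336, 0.0577]
ee_rot: [[0.732, 0.001, -0.682], [0.682, 0.001, 0.732], [0.001, -1.0, 0.0]]
wrist_force: [-0.3, 6.6, 5.0]
gripper_width: 0.16
```

```bash
python3 - <<'E'
from h import *
s=tool()
E
```

```text
tcp [ 0.4064 -0.1336  0.0577] yaw 42.98 w 0.16 F [-0.3  6.6  5. ] M [ 1.9   0.12 -0.08] j6 -140.6 t 62.45
```

{"fn": "carry_out", "kwargs": {"steps": [[[0,0,0,0,0,-0.03],[0,0,0,0,0,-0.06],[0,0,0,0,0,-0.08],[0,0,0,0,0,-0.08]]]}}

```text
time_s: 62.95
tcp_pos: [0.4065, -0.1336, 0.0577]
ee_rot: [[0.782, 0.001, -0.623], [0.623, 0.001, 0.782], [0.001, -1.0, 0.0]]
wrist_force: [-0.9, 7.3, 4.2]
gripper_width: 0.16
```

```bash
python3 - <<'E'
from h import *
s=tool()
E
```

```text
tcp [ 0.4065 -0.1336  0.0577] yaw 38.52 w 0.16 F [-0.9  7.3  4.2] M [2.13 0.14 0.41] j6 -145.1 t 62.95
```

{"fn": "carry_out", "kwargs": {"steps": [[[0,-0.03,0,0,0,-0.02],[0,-0.05,0,0,0,-0.04],[0,-0.05,0,0,0,-0.04]]]}}

```text
time_s: 63.32
tcp_pos: [0.4066, -0.1338, 0.0578]
ee_rot: [[0.806, 0.001, -0.592], [0.592, 0.001, 0.806], [0.001, -1.0, 0.0]]
wrist_force: [-0.9, 10.8, 3.9]
gripper_width: 0.161
```

```bash
python3 - <<'E'
from h import *
s=tool()
E
```

```text
tcp [ 0.4066 -0.1338  0.0578] yaw 36.3 w 0.161 F [-0.9 10.8  3.9] M [2.84 0.15 0.7 ] j6 -147.3 t 63.325
```

{"fn": "carry_out", "kwargs": {"steps": [[[0,0,0,0,0,0],[0,0,0,0,0,0],[0,0,0,0,0,0],[0,0,3,0,0,0],[0,0,7,0,0,0.1],[0,0,11,0,0,0.22],[1.5,1.5,13,0,0,0.35],[3,3,13,0,0,0.5],[4.5,4.5,13,0,0,0.65],[6,6,13,0,0,0.8],[7.5,7.2,13,0,0,0.95],[8.8,8.2,13,0,0,1.1],[9.45,8.65,13,0,0,1.265],[9.45,8.65,10,0,0,1.265],[9.45,8.65,10,0,0,1.265],[9.45,8.65,10,0,0,1.265]]], "fingers": 56}}

```text
time_s: 65.32
tcp_pos: [0.5009, -0.0487, 0.1582]
ee_rot: [[-0.319, 0.001, -0.948], [0.948, -0.0, -0.319], [-0.001, -1.0, -0.0]]
wrist_force: [0.8, -0.7, -0.1]
gripper_width: 0.781
```

```bash
python3 - <<'E'
from h import *
s=tool(); d=cap('wrist','w23')
print(proj(d,(.501,-.0484,.07)))
E
```

```text
tcp [ 0.5009 -0.0487  0.1582] yaw 108.61 w 0.781 F [ 0.8 -0.7 -0.1] M [ 0.14 -0.14 -0.03] j6 -84.4 t 65.325
[319.77690504 209.93378542]
```

View pics/w23.png

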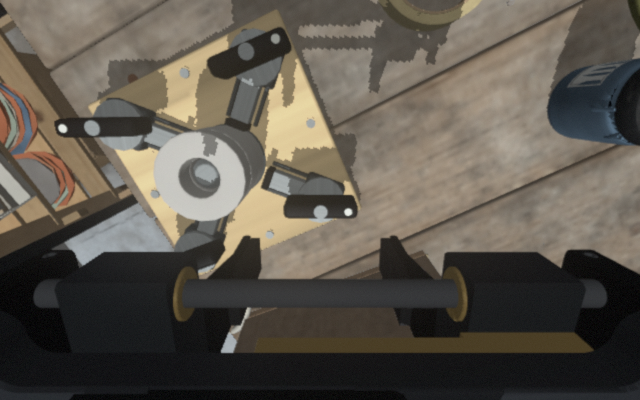

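{"fn": "carry_out", "kwargs": {"steps": [[[0,0,-3,0,0,0],[0,0,-6,0,0,0],[0,0,-8,0,0,0],[0,0,-9,0,0,0],[0,0,-10,0,0,0],[0,0,-10,0,0,0]]]}}

```text
time_s: 66.12
tcp_pos: [0.5006, -0.0485, 0.0575]
ee_rot: [[-0.319, -0.0, -0.948], [0.948, -0.0, -0.319], [0.0, -1.0, 0.0]]
wrist_force: [0.3, -0.0, 0.1]
gripper_width: 0.778
```

{"fn": "carry_out", "kwargs": {"steps": [[[0,0,0,0,0,0],[0,0,0,0,0,0],[0,0,0,0,0,0],[0,0,0,0,0,0],[0,0,0,0,0,0]]], "fingers": 255}}

```text
time_s: 66.75
tcp_pos: [0.5011, -0.0484, 0.0582]
ee_rot: [[-0.319, 0.001, -0.948], [0.948, 0.0, -0.319], [-0.0, -1.0, -0.001]]
wrist_force: [-1.1, -0.0, 6.0]
gripper_width: 0.686
```

{"fn": "carry_out", "kwargs": {"steps": [[[0,0,0,0,0,-0.12],[0,0,0,0,0,-0.24],[0,0,0,0,0,-0.36],[0,0,0,0,0,-0.48],[0,0,0,0,0,-0.5],[0,0,0,0,0,-0.5]]]}}

```text
time_s: 67.5
tcp_pos: [0.5011, -0.0484, 0.0582]
ee_rot: [[0.174, 0.001, -0.985], [0.985, 0.0, 0.174], [0.0, -1.0, -0.001]]
wrist_force: [-0.9, 0.9, 6.9]
gripper_width: 0.688
```

{"fn": "carry_out", "kwargs": {"steps": [[[0,0,0,0,0,0],[0,0,0,0,0,0],[0,0,0,0,0,0],[0,0,2.5,0,0,0],[0,0,5,0,0,0],[0,0,6,0,0,0.1]]], "fingers": 56}}

```text
time_s: 68.25
tcp_pos: [0.5012, -0.0484, 0.1188]
ee_rot: [[0.072, 0.002, -0.997], [0.997, 0.0, 0.072], [0.001, -1.0, -0.002]]
wrist_force: [0.5, -0.3, -0.2]
gripper_width: 0.781
```

{"fn": "carry_out", "kwargs": {"steps": [[[0,0,0,0,0,0.15],[0,0,0,0,0,0.3],[0,0,0,0,0,0.45],[0,0,0,0,0,0.6],[0,0,0,0,0,0.75],[0,0,0,0,0,0.9],[0,0,0,0,0,1.05],[0,0,0,0,0,1.2],[0,0,0,0,0,1.35],[0,0,0,0,0,1.47],[0,0,0,0,0,1.47],[0,0,0,0,0,1.47]]], "fingers": 120}}

```text
time_s: 69.75
tcp_pos: [0.5004, -0.0485, 0.1174]
ee_rot: [[-0.984, -0.0, -0.177], [0.177, -0.0, -0.984], [0.0, -1.0, 0.0]]
wrist_force: [0.2, -0.0, -0.3]
gripper_width: 0.53
```

```bash
python3 - <<'E'
from h import *
s=tool(); d=cap('wrist','w24')
E
```

```text
tcp [ 0.5004 -0.0485  0.1174] yaw 169.82 w 0.53 F [ 0.2 -0.  -0.3] M [ 0.17 -0.07 -0.04] j6 -23.2 t 69.75
```

View pics/w24.png

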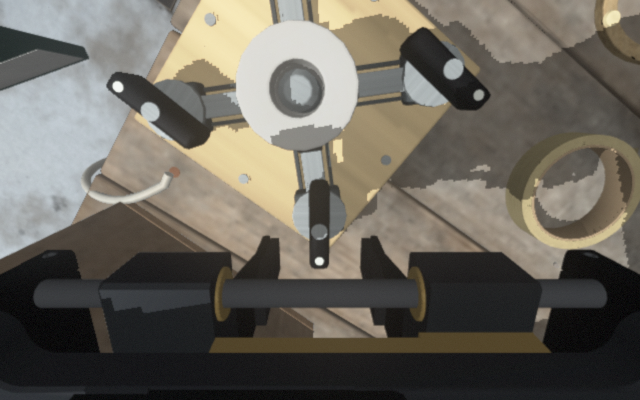

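Bar is lined up at (319,225) between the fingers; the far and near knobs show as tight. Lower, grip, and turn to the stop.

{"fn": "carry_out", "kwargs": {"steps": [[[0,0,-2,0,0,0],[0,0,-4,0,0,0],[0,0,-6,0,0,0],[0,0,-6,0,0,0]]]}}

```text
time_s: 70.3
tcp_pos: [0.4994, -0.0487, 0.0563]
ee_rot: [[-0.984, -0.004, -0.176], [0.176, -0.001, -0.984], [0.003, -1.0, 0.001]]
wrist_force: [-0.7, -0.2, -0.1]
gripper_width: 0.529
```

{"fn": "carry_out", "kwargs": {"steps": [[[0,0,0,0,0,0],[0,0,0,0,0,0],[0,0,0,0,0,0],[0,0,0,0,0,0],[0,0,0,0,0,0],[0,0,0,0,0,0],[0,0,0,0,0,0]]], "fingers": 255}}

```text
time_s: 71.18
tcp_pos: [0.5011, -0.0484, 0.0579]
ee_rot: [[-0.985, 0.001, -0.175], [0.175, -0.0, -0.985], [-0.001, -1.0, -0.0]]
wrist_force: [1.9, -1.4, 2.8]
gripper_width: 0.157
```

{"fn": "carry_out", "kwargs": {"steps": [[[0,0,0,0,0,-0.13],[0,0,0,0,0,-0.26],[0,0,0,0,0,-0.39],[0,0,0,0,0,-0.52],[0,0,0,0,0,-0.63],[0,0,0,0,0,-0.67],[0,0,0,0,0,-0.71],[0,0,0,0,0,-0.71]]]}}

```text
time_s: 72.18
tcp_pos: [0.501, -0.0485, 0.0579]
ee_rot: [[-0.634, 0.001, -0.773], [0.773, -0.0, -0.634], [-0.001, -1.0, -0.001]]
wrist_force: [0.6, -1.0, 3.8]
gripper_width: 0.16
```

```bash
python3 - <<'E'
from h import *
s=tool()
E
```

```text
tcp [ 0.501  -0.0485  0.0579] yaw 129.33 w 0.16 F [ 0.6 -1.   3.8] M [-0.04 -0.23  0.15] j6 -63.7 t 72.175
```

{"fn": "carry_out", "kwargs": {"steps": [[[0,0,0,0,0,-0.03],[0,0,0,0,0,-0.06],[0,0,0,0,0,-0.06]]]}}

```text
time_s: 72.55
tcp_pos: [0.5011, -0.0484, 0.0579]
ee_rot: [[-0.586, 0.001, -0.81], [0.81, -0.0, -0.586], [-0.001, -1.0, -0.001]]
wrist_force: [-0.2, 0.2, 5.5]
gripper_width: 0.163
```

```bash
python3 - <<'E'
from h import *
s=tool()
E
```

```text
tcp [ 0.5011 -0.0484  0.0579] yaw 125.87 w 0.163 F [-0.2  0.2  5.5] M [ 0.16 -0.31  0.73] j6 -67.2 t 72.55
```

{"fn": "carry_out", "kwargs": {"steps": [[[0,0,0,0,0,0],[0,0,0,0,0,0],[0,0,0,0,0,0],[0,0,3,0,0,0],[0,0,7,0,0,0],[0,0,11,0,0,0.1],[0,-2,12,0,0,0.22],[0,-5,12,0,0,0.35],[-0.2,-8,12,0,0,0.5],[-0.4,-11,12,0,0,0.65],[-0.6,-14,12,0,0,0.8],[-0.8,-16.5,12,0,0,0.95],[-0.8,-18,12,0,0,1.1],[-0.8,-18,12,0,0,1.272],[-0.8,-18,10,0,0,1.272],[-0.8,-18,10,0,0,1.272],[-0.8,-18,10,0,0,1.272]]], "fingers": 120}}

```text
time_s: 74.68
tcp_pos: [0.4927, -0.2285, 0.1578]
ee_rot: [[-0.947, 0.0, 0.32], [-0.32, -0.0, -0.947], [0.0, -1.0, 0.0]]
wrist_force: [-0.1, 0.5, -0.1]
gripper_width: 0.529
```

```bash
python3 - <<'E'
from h import *
s=tool(); d=cap('wrist','w25')
print(proj(d,(.4929,-.2284,.07)))
E
```

```text
tcp [ 0.4927 -0.2285  0.1578] yaw -161.32 w 0.529 F [-0.1  0.5 -0.1] M [ 0.11 -0.03 -0.02] j6 26.4 t 74.675
[320.77501211 211.0749873 ]
```

View pics/w25.png

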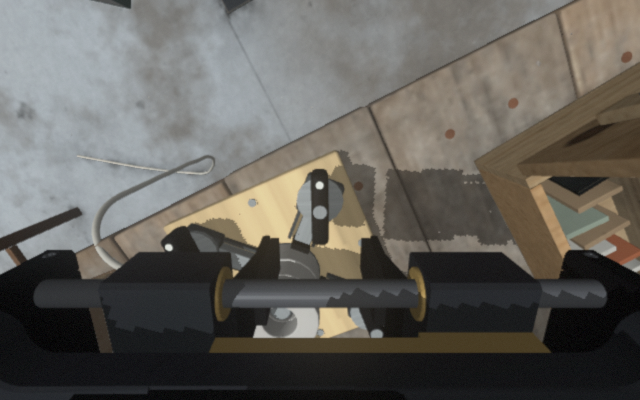

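```bash
python3 - <<'E'
from h import *
d=cap('wrist');t=cap('top')
for z in(.02,.1,.2,.25): print(z,'wrist corner',ray(d,478,160,z).round(3),'lid far top',ray(d,640,62,z).round(3),'box',ray(d,572,288,z).round(3),'top lid',ray(t,484,258,z).round(3),ray(t,537,243,z).round(3))
E
```

```text
0.02 wrist corner [ 0.367 -0.306  0.02 ] lid far top [ 0.276 -0.424  0.02 ] box [ 0.212 -0.216  0.02 ] top lid [ 0.361 -0.346  0.02 ] [ 0.4   -0.482  0.02 ]
0.1 wrist corner [ 0.409 -0.305  0.1  ] lid far top [ 0.344 -0.391  0.1  ] box [ 0.298 -0.241  0.1  ] top lid [ 0.366 -0.316  0.1  ] [ 0.402 -0.443  0.1  ]
0.2 wrist corner [ 0.463 -0.305  0.2  ] lid far top [ 0.429 -0.349  0.2  ] box [ 0.405 -0.272  0.2  ] top lid [ 0.373 -0.279  0.2  ] [ 0.406 -0.394  0.2  ]
0.25 wrist corner [ 0.49  -0.305  0.25 ] lid far top [ 0.472 -0.328  0.25 ] box [ 0.459 -0.287  0.25 ] top lid [ 0.376 -0.26   0.25 ] [ 0.407 -0.37   0.25 ]
```

{"fn": "carry_out", "kwargs": {"steps": [[[0,0,-3,0,0,0],[0,0,-6,0,0,0],[0,0,-8,0,0,0],[0,0,-9,0,0,0],[0,0,-10,0,0,0],[0,0,-10,0,0,0]]]}}

```text
time_s: 75.58
tcp_pos: [0.4925, -0.2284, 0.0574]
ee_rot: [[-0.947, -0.0, 0.32], [-0.32, 0.0, -0.947], [0.0, -1.0, -0.0]]
wrist_force: [-0.9, -0.1, -0.6]
gripper_width: 0.532
```

{"fn": "carry_out", "kwargs": {"steps": [[[0,0,0,0,0,0],[0,0,0,0,0,0],[0,0,0,0,0,0],[0,0,0,0,0,0],[0,0,0,0,0,0],[0,0,0,0,0,0],[0,0,0,0,0,0]]], "fingers": 255}}

```text
time_s: 76.45
tcp_pos: [0.4928, -0.2285, 0.0578]
ee_rot: [[-0.947, 0.001, 0.32], [-0.32, -0.0, -0.947], [-0.001, -1.0, 0.0]]
wrist_force: [1.1, 0.3, 1.5]
gripper_width: 0.158
```

{"fn": "carry_out", "kwargs": {"steps": [[[0,0,0,0,0,-0.14],[0,0,0,0,0,-0.28],[0,0,0,0,0,-0.42],[0,0,0,0,0,-0.56],[0,0,0,0,0,-0.7],[0,0,0,0,0,-0.84],[0,0,0,0,0,-0.98],[0,0,0,0,0,-1.1],[0,0,0,0,0,-1.16],[0,0,0,0,0,-1.2],[0,0,0,0,0,-1.2]]]}}

```text
time_s: 77.82
tcp_pos: [0.4927, -0.2284, 0.0577]
ee_rot: [[-0.642, 0.0, -0.767], [0.767, 0.0, -0.642], [-0.0, -1.0, -0.0]]
wrist_force: [-0.5, 1.7, 2.1]
gripper_width: 0.156
```

```bash
python3 - <<'E'
from h import *
s=tool()
E
```

```text
tcp [ 0.4927 -0.2284  0.0577] yaw 129.94 w 0.156 F [-0.5  1.7  2.1] M [ 0.6  -0.12 -0.02] j6 -42.3 t 77.825
```

{"fn": "carry_out", "kwargs": {"steps": [[[0,0,0,0,0,-0.03],[0,0,0,0,0,-0.06],[0,0,0,0,0,-0.06]]]}}

```text
time_s: 78.2
tcp_pos: [0.4926, -0.2284, 0.0577]
ee_rot: [[-0.596, -0.0, -0.803], [0.803, -0.0, -0.596], [-0.0, -1.0, 0.0]]
wrist_force: [-0.2, 2.2, 4.4]
gripper_width: 0.165
```

```bash
python3 - <<'E'
from h import *
s=tool()
E
```

```text
tcp [ 0.4926 -0.2284  0.0577] yaw 126.56 w 0.165 F [-0.2  2.2  4.4] M [0.75 0.05 0.66] j6 -45.7 t 78.2
```

{"fn": "carry_out", "kwargs": {"steps": [[[0,0,0,0,0,0],[0,0,0,0,0,0],[0,0,0,0,0,0],[0,0,3,0,0,0],[0,0,7,0,0,0],[0,0,12,0,0,0],[-1,2,16,0,0,0],[-3,7,19,0,0,0],[-5,12,19,0,0,0],[-7,17,19,0,0,0],[-8,22,19,0,0,0],[-9,27,19,0,0,0],[-9,32,19,0,0,0],[-9,37,19,0,0,0],[-9,41,19,0,0,0],[-9,41,19,0,0,0],[-9,41,19,0,0,0]]], "fingers": 120}}

```text
time_s: 80.32
tcp_pos: [0.4022, 0.1812, 0.2472]
ee_rot: [[-0.595, -0.001, -0.804], [0.804, -0.001, -0.595], [0.0, -1.0, 0.001]]
wrist_force: [-0.1, -1.0, -0.2]
gripper_width: 0.525
```

```bash
python3 - <<'E'
from h import *
s=tool()
t=cap('top');cv2.imwrite('pics/t26.png',cv2.resize(t['image'][145:265,330:470,::-1],None,fx=5,fy=5,interpolation=cv2.INTER_CUBIC))
t=cap('scene','s26');cv2.imwrite('pics/s26b.png',cv2.resize(t['image'][200:310,315:445,::-1],None,fx=5,fy=5,interpolation=cv2.INTER_CUBIC))
E
```

```text
tcp [0.4022 0.1812 0.2472] yaw 126.48 w 0.525 F [-0.1 -1.  -0.2] M [ 0.03 -0.15  0.02] j6 -99.0 t 80.325
```

View pics/t26.png

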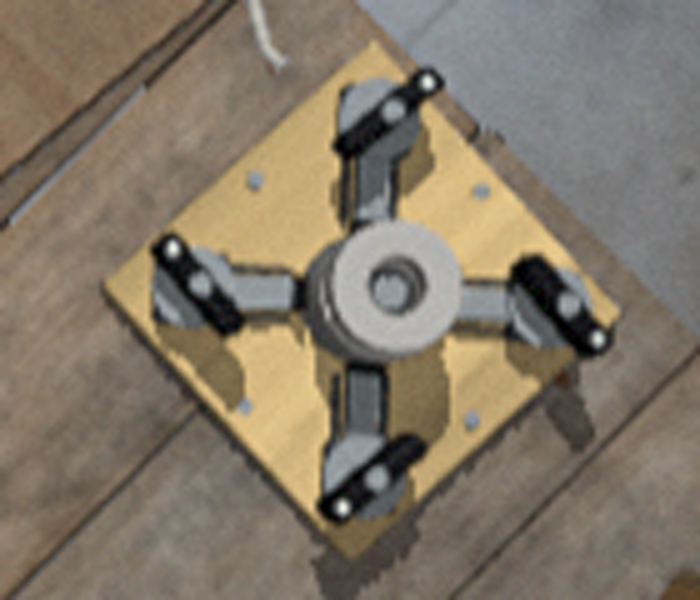

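View pics/s26b.png

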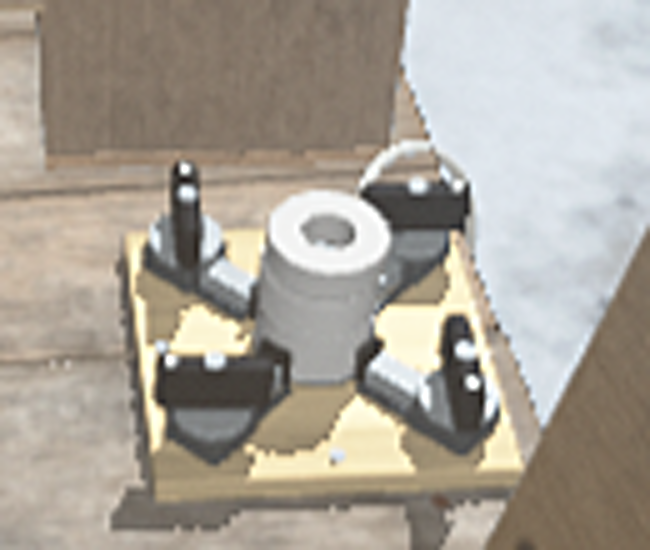

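View pics/s26.png

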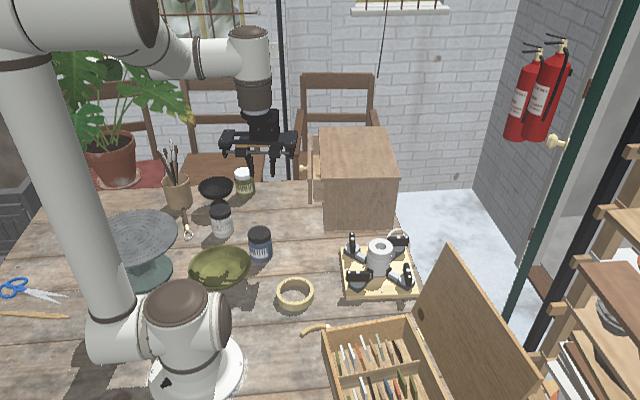

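```bash
python3 - <<'E'
from h import *
t=cap('top')
K=dict(far=((394,111),(430,80),-49.9),near=((377,479),(342,508),130.1),left=((200,287),(172,249),40.1),right=((569,304),(598,341),-139.9))
for k,(c,q,e) in K.items():
    f=lambda p:ray(t,(p[0]+.5)/5-.5+330,(p[1]+.5)/5-.5+145,.07)
    v=f(q)-f(c); print(k,np.degrees(np.arctan2(v[1],v[0])).round(1),e)
E
```

```text
far -48.9 -49.9
near 129.7 130.1
left 36.7 40.1
right -141.8 -139.9
```

```bash
python3 -c "
from station import ticket
print(ticket.finish_job())"
```

```text
the job is handed in; nothing more can be done
None
```

The job is done and handed in at about 80 s of robot time. All three rings were present and are stacked on the post: thick, then medium, then thin. Each one went down until it made contact at the expected height.

I turned the knobs far, near, left, right: a first pass to about 1.2 rad, then a second pass in the same order to the stop. In the second pass each knob showed a clear rise in turning moment at its stop, between 0.66 and 1.23 N m.

**Last checks:**
- **Knob angles:** the top camera puts the knob dots within 1° (far, near), 2° (right) and 3.4° (left) of their expected full-stop angles. I put the left difference down to reading pixels by eye.
- **Stack and bystanders:** the pictures show an upright stack with the jaws closed on it. The jars and other objects look unmoved, judged by eye, and the arm is clear of everything.

**Disagreements:**
- **Cameras:** the top and wrist cameras differed by about 3–4 mm in x. I used a middle value, confirmed by the scene camera, and all three rings went on freely.
- **Thin ring:** I took it to be the thin one because the other two measured as thick and medium. A jar hid it from the scene camera, so I could not measure its thickness that way. Its placing height matched the stack.

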